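# Feel a plate gap with a taper gauge

### The job

Take the taper gauge out of its stand by its handle, lever the fixture's hinged cover up with the tip of the blade until it stands open, upright or leaning back (keep the gripper itself off the cover), then slide the blade straight down into the gap between the two plates until it drags snugly on both, without forcing it. Finish while still holding the gauge upright at that depth, lightly pressed home, with the cover open; leave the things lying around where they are.

Things in the scene. Friction and masses are not known exactly. Their poses are not given: they have to be found in the camera images.
- gap_fixture: steel gap fixture fixed to the bench: 110 x 100 mm base, two upright steel plates one behind the other and a hinged cover over them. Origin under the gap, on the bench; its x axis points from the front (the cover's lip) to the back (the hinge), y along the gap, z up. Its x axis points roughly away from the robot.
- gap_mouth (a point): middle of the gap between the upright plates, level with their tops, 78 mm above the bench; axes as the fixture's. The gap runs 60 mm along y, is 60 mm deep and parallel; its width is 3.5 to 5.5 mm, different each time and not told; its centre lies within 0.6 mm of this point along x. Both plates are 10 mm thick with fully rounded tops (radius 5 mm).
- front_plate: the gap's front plate, clamped on the carriage. In front of it is its foot block, whose top is 35 mm above the bench and which reaches 31 to 38 mm ahead of the gap with its screw heads; nothing else stands under the lip. Origin as the fixture's, shifted 0 to 2 mm towards -x by the gap setting.
- rear_plate: the gap's rear plate; origin as the fixture's. Both plates ride together on one carriage that floats up to 2 mm to and fro along x against a light spring (0.3 N per mm), so a blade in the gap centres itself; the blade then wedges on the two plates, with friction.
- cover (a joint): angle of the flat grey metal cover (70 x 70 mm, 3 mm thick, 50 g) that lies 4 mm above the plates: about 0 closed (level), 1.57 upright, end stop 2.2 leaning back. It opens upward and backward about a hinge along the fixture's y, and stays at any angle; at the lip it takes about 1 N to move.
- cover_hinge (a point): middle of the cover's hinge axis, 84 mm above the bench and 34 mm behind the gap; axes as the fixture's.
- cover_lip (a point): middle of the cover's rounded front edge (4 mm thick), 70 mm from the hinge; 36 mm ahead of the gap and 84 mm above the bench when closed. Below it is open space down to the foot block: 23 mm back to the front plate's face. The axes turn with the cover.
- gauge_stand: grey plastic block, 60 x 74 x 72 mm high, fixed to the bench, with a 24 x 11 mm slot in its top in which the taper gauge stands. Origin under its centre; slot long along its y axis.
- taper_gauge: taper gauge, about 70 g, upright in the stand: steel wedge blade 60 mm long, 18 mm wide (y), thickness (x) growing evenly from 1.5 mm at the tip to 7.5 mm at a 20 x 34 x 4 mm collar; above it a black handle 16 mm (x) x 28 mm (y), 52 mm tall. Origin at the blade's tip, z towards the handle's end 116 mm away; works either way round. Turned up to 0.05 rad against the stand.
- gauge_grip (a point): middle of the gauge's handle, 92 mm from the blade's tip; 104 mm above the bench while the gauge is in the stand. Axes as the gauge's.
- gauge_tip (a point): middle of the blade's tip edge; axes as the gauge's.
- tape_roll: bystander, loose: small roll of amber tape lying flat, 48 mm across, 19 mm high; origin under its centre.
- jar: bystander, loose: white lidded jar, 54 mm across, 50 mm high; origin under its centre.
- solder_reel: bystander, loose: reel of solder wire standing on its flange, 58 mm across, 45 mm high; origin under its centre.
- cutters: bystander, loose: side cutters with yellow grips lying flat, 118 x 90 x 13 mm; origin under its centre.
- loupe: bystander, loose: black eye loupe, 36 mm across, 26 mm high; origin under its centre.
- tweezers: bystander, loose: pale tweezers lying on edge, 33 x 125 x 10 mm; origin under its centre.

How it is judged:
By the outcome, as a careful person would: the job done as asked, in the order asked, and still so for the second after the job is handed in, while the arm keeps its last pose, push and grip.
It also fails if it takes over 51 s, if anything falls off the work surface, if the arm or the gripper's body presses on something with over 40 N, if the wrist force passes 120 N, or if a joint passes its speed limit or range.

### The arm

A 7-joint arm with a two-finger parallel gripper is mounted at the origin on a cart in front of the work surface, level with it; the furniture and walls round the work are solid. World frame = base frame: x ahead of the robot, y to its left, z up, the work surface at z = 0. Lengths are in m, angles in rad, forces in N, time in s.
With the tool pointing down it reaches from about 0.4 to 0.85 m from the base axis. Payload 4.5 kg.
Tool frame: the origin (TCP) lies at the very end of the fingers, on their centre line; the grasp point (between the pads) lies 19 mm behind it; z points along the fingers, x is the direction in which the jaws open and shut, and the axes are right-handed (so a half turn about z gives the same grasp; the last joint's range is limited). The gripper opens to 88 mm and grips with 3 to 60 N. Pads are 18 mm wide; open, the fingers measure 123 mm over their backs; the gripper's body (75 mm by 187 mm) begins 45 mm behind the grasp point.
Start: joints at [-1.103, 0.689, -0.195, 1.565, 0.157, 0.902, -0.215], TCP at [0.263, 0.567, 0.239] pointing down, gripper open.
Joint ranges: [-3.01, 3.01], [-0.46, 2.08], [-1.47, 1.51], [0.13, 2.56], [-1, 4.14], [0.04, 2.09], [-2.66, 2.66]. Speed limits (rad/s): [2.57, 2.57, 3.14, 3.14, 3.14, 3.14, 3.14].

### API

Orientations are given as a unit quaternion [x, y, z, w].
In Python, from plant import * gives the robot as it stands.
- The arm moves only by the tool apply_moves, never from a script. Its argument "series" is a list of rows, each an object of numbers: "x", "y", "z": the shift along the tool's x, y, z in units of 80 cm (1.0 is 80 cm); "wx", "wy", "wz": the turn, a rotation vector about the tool's x, y, z in units of pi rad (1.0 is pi rad); "fingers": the opening, from -1 (shut) to 1 (fully open), so that 0 is half open. In form: [{"x": .., "y": .., "z": .., "wx": .., "wy": .., "wz": .., "fingers": ..}, ...]. A call has 1 to 8 rows; each row shifts and turns the pose as measured when the row begins, along the tool's axes as they then stand; what a row does not reach is not made up. A row lasts 1/8 s, in which the tool goes at most 62.5 mm and 10.7 degrees, less where a joint would pass 70% of its speed; a pose out of reach is approached as far as the arm can. A call with a number of a shift or a turn outside -1 to 1 is refused whole. A call with a gripper value outside its range is refused whole. The fingers move at their own pace and stop on an object; "force" is the grip in N (left out, the last holds). Time passes only in rows, so rows that do not move let the fingers close. It gives the time, the measured TCP pose, the force and the opening at its end, in the units of the state.
- get_state(): the state, without advancing time (a new reading comes with each control period).
- snapshot(name): name is "side" or "top" or "wrist"; returns (picture, depth): 400x640x3 uint8, red, green, blue; 400x640 float32, m along the optical axis (not along the pixel's ray), 0 where there is no reading.
- camera_model(name): a dict with "camera_matrix" (3x3 intrinsics, pixels), "dist_coeffs" ([k1, k2, p1, p2, k3] as OpenCV has them; the pictures are not rectified), "world_from_camera" (4x4, takes a point from camera to world coordinates). Camera axes: x right, y up, looking along -z (the intrinsics and any distortion apply to the point x, -y, -z); pixel columns grow to the right and rows downward; lengths in m; the calibration is good to about 2 mm. A picture is of the moment at which its call begins: read the wrist's pose just before it. camera_model takes no time and is no camera call; for the wrist camera it gives the pose at the moment of the call.
- finish_job(): hands the job in, once; it reports no verdict.
The state is a dict: "clock": time; "q": joint angles; "qd": joint speeds; "joint_torque": joint torques, N m; "tool_pos": TCP position; "eef_rot": TCP orientation; "contact_force": force on the tool from outside, world axes, zero at the start; "moment": the same for the moment, N m; "opening": opening from 0.0 (shut) to 1.0 (fully open).
Only numpy, scipy, OpenCV 4.12 (cv2) and the standard library are available. Lean on these libraries where they do the work, as an engineer would, in place of code of your own. Each camera call takes 0.05 s, during which the arm holds its last target. There are 200 camera calls.

## Working session

There is one attempt and no reset: what is moved stays moved. The work goes in short steps, Python scripts to look and compute and a tool call to move; the robot and the scene stay as the last step left them, time stands still between calls to the robot, and variables do not carry over. Pictures are saved under pics/ and viewed, about 8 in all and at most 12, crops included, and the job is handed in when it is done.

Besides the shell and the picture viewer there is one more tool, called after ">>>" as name(argument=value, ...), one argument or row to a line, values as JSON. apply_moves: Moves the arm, as the interface text tells. Its arguments: {"type":"object","properties":{"series":{"type":"array","items":{"type":"object","properties":{"x":{"type":"number"},"y":{"type":"number"},"z":{"type":"number"},"wx":{"type":"number"},"wy":{"type":"number"},"wz":{"type":"number"},"fingers":{"type":"number"}}}},"force":{"type":"number"}},"required":["series"]}

```bash
mkdir -p pics; ls; cat > h.py <<'E'
from plant import *
import numpy as np, cv2
from scipy.spatial.transform import Rotation as R
def cloud(name):
    cm=camera_model(name); img,d=snapshot(name)
    K=np.array(cm["camera_matrix"]);D=np.array(cm["dist_coeffs"]);T=np.array(cm["world_from_camera"])
    h,w=d.shape; u,v=np.meshgrid(np.arange(w),np.arange(h))
    p=cv2.undistortPoints(np.stack([u,v],-1).reshape(-1,1,2).astype(np.float64),K,D).reshape(h,w,2)
    P=np.stack([p[...,0]*d,-p[...,1]*d,-d],-1)@T[:3,:3].T+T[:3,3]
    P[d==0]=np.nan
    return img,d,P
def save(name,img): cv2.imwrite(name,cv2.cvtColor(img,cv2.COLOR_RGB2BGR))
E
python3 - <<'E'
from h import *
s=get_state(); print(s)
for n in("side","top"):
    img,d,P=cloud(n); save(f"pics/{n}0.png",img); np.savez(f"{n}0.npz",img=img,P=P)
    print(n,np.array(camera_model(n)["world_from_camera"]).round(3).tolist())
E
```

```text
pics
{'clock': 0.0, 'q': array([-1.10319315,  0.68995334, -0.19452097,  1.56635757,  0.1572986 ,
        0.90249353, -0.21509454]), 'qd': array([-3.84183196e-04,  3.07391409e-04, -7.09824064e-05,  1.87924967e-03,
       -5.36465626e-04, -1.00780815e-03,  4.28429167e-04]), 'joint_torque': array([ 4.91746014e-04, -5.27564156e+01, -1.26620583e+00, -1.53433979e+01,
       -5.24853403e-02,  6.46597429e-03,  1.71063621e-04]), 'tool_pos': array([0.26247687, 0.56651115, 0.23792573]), 'eef_rot': array([ 8.42685115e-01,  5.38405952e-01, -7.29857022e-04,  5.43358523e-04]), 'contact_force': array([ 0.55753555, -0.35646287, -0.17770868]), 'moment': array([ 0.00157209,  0.00676361, -0.02481816]), 'opening': 1.000379228669197}
side [[0.962, 0.105, -0.253, 0.168], [-0.273, 0.43, -0.861, -1.084], [0.018, 0.897, 0.442, 0.646], [0.0, 0.0, 0.0, 1.0]]
top [[-0.019, 0.993, -0.121, 0.317], [-1.0, -0.02, -0.007, -0.007], [-0.009, 0.12, 0.993, 1.498], [0.0, 0.0, 0.0, 1.0]]
```

View pics/top0.png

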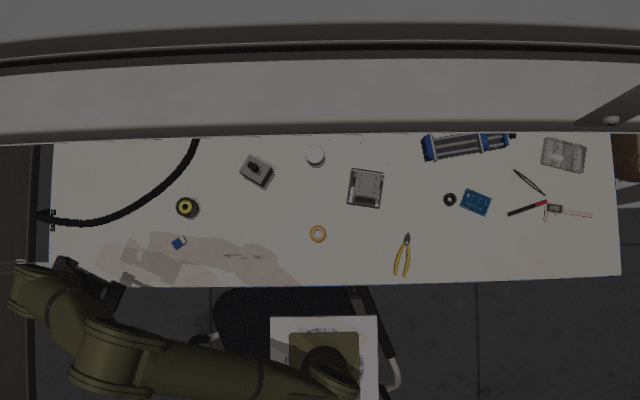

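View pics/side0.png

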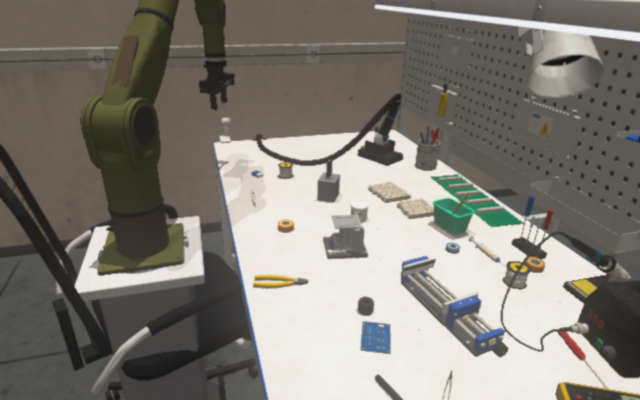

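Top view: the stand is at about (257,171), the fixture at (365,187), tape (318,233), jar (315,155), and cutters (403,255). Next I'll measure the stand and fixture from the clouds.

```bash
python3 - <<'E'
import numpy as np, cv2
for n in ("top","side"):
    Z=np.load(n+"0.npz");P=Z["P"]
    v=~np.isnan(P[...,2])
    print(n,"px/m depth", "bench z", np.nanmedian(P[...,2][v&(abs(P[...,2])<.02)&(P[...,0]>.35)&(P[...,0]<.7)&(abs(P[...,1])<.5)]))
    if n=="top":
        for nm,(u,w) in dict(stand=(257,171),fix=(365,187),jar=(315,155),tape=(318,233),reel=(187,207),cut=(403,255)).items(): print(nm,P[w,u].round(3))
        cs,cf=P[171,257,:2].copy(),P[187,365,:2].copy()
    for nm,c,bands in(("stand",cs,[(.06,.08),(.085,.14)]),("fix",cf,[(.006,.03),(.075,.1)])):
        for lo,hi in bands:
            m=v&(np.hypot(P[...,0]-c[0],P[...,1]-c[1])<.09)&(P[...,2]>lo)&(P[...,2]<hi)
            q=P[m]
            if len(q)<6: print(nm,lo,len(q));continue
            r=cv2.minAreaRect(q[:,:2].astype(np.float32)*1000)
            print(nm,lo,hi,len(q),"mean",q.mean(0).round(4),"rect mm",np.round(r[0],1),np.round(r[1],1),round(r[2],1),"z95",np.percentile(q[:,2],[5,50,95]).round(4))
E
```

```text
top px/m depth bench z -5.7746164425109825e-05
stand [0.573 0.178 0.094]
fix [ 0.522 -0.129  0.084]
jar [0.626 0.012 0.047]
tape [ 0.398  0.008 -0.004]
reel [ 0.484  0.407 -0.004]
cut [ 0.327 -0.245 -0.001]
stand 0.06 0.08 454 mean [0.5825 0.1858 0.0713] rect mm [584.5 186.9] [76.1 60.7] 58.7 z95 [0.0659 0.0715 0.0771]
stand 0.085 0.14 82 mean [0.582  0.1854 0.12  ] rect mm [583.5 186.9] [27.5 17. ] 61.1 z95 [0.091  0.1255 0.1308]
fix 0.006 0.03 505 mean [ 0.5116 -0.1234  0.0138] rect mm [ 516.  -126.3] [165.1 164.7] 13.5 z95 [0.0068 0.0128 0.0239]
fix 0.075 0.1 673 mean [ 0.5336 -0.1352  0.0861] rect mm [ 533.5 -135.3] [85.2 77.5] 80.0 z95 [0.0814 0.086  0.0914]
side px/m depth bench z 0.0004460332316568727
stand 0.06 0.08 214 mean [0.5786 0.1766 0.0704] rect mm [582.9 188.4] [80.3 61.4] 59.7 z95 [0.0614 0.0717 0.0757]
stand 0.085 0.14 84 mean [0.5802 0.1805 0.1102] rect mm [581.2 185.4] [32.7 16.8] 58.7 z95 [0.0882 0.1111 0.1285]
fix 0.006 0.03 549 mean [ 0.5134 -0.1598  0.0156] rect mm [ 528.8 -137.4] [102.9 110. ] 80.2 z95 [0.008  0.0134 0.0277]
fix 0.075 0.1 433 mean [ 0.5314 -0.143   0.0857] rect mm [ 530.8 -137.2] [89.6 75.9] 80.9 z95 [0.0775 0.0864 0.0888]
```

>>> apply_moves(
  series=[
    {"x": -0.029,"y": 0.0626,"fingers": 0.2},
    {"x": -0.029,"y": 0.0626,"fingers": 0.2},
    {"x": -0.029,"y": 0.0626,"fingers": 0.2},
    {"x": -0.029,"y": 0.0626,"fingers": 0.2},
    {"x": -0.029,"y": 0.0626,"fingers": 0.2},
    {"x": -0.029,"y": 0.0626,"fingers": 0.2},
    {"x": -0.029,"y": 0.0626,"fingers": 0.2},
    {"x": -0.029,"y": 0.0626,"fingers": 0.2},
  ],
)

```text
schema error: expected keys x, y, z, wx, wy, wz, fingers
```

>>> apply_moves(
  series=[
    {"wz": 0.059},
    {"wz": 0.059},
    {"wz": 0.059},
    {"wz": 0.059},
    {"wz": 0.059},
    {"wz": 0.059},
    {"wz": 0.059},
    {"wz": 0.059},
  ],
)

```text
schema error: expected keys x, y, z, wx, wy, wz, fingers
```

>>> apply_moves(
  series=[
    {"x": -0.029,"y": 0.0626,"z": 0,"wx": 0,"wy": 0,"wz": 0,"fingers": 0.2},
    {"x": -0.029,"y": 0.0626,"z": 0,"wx": 0,"wy": 0,"wz": 0,"fingers": 0.2},
    {"x": -0.029,"y": 0.0626,"z": 0,"wx": 0,"wy": 0,"wz": 0,"fingers": 0.2},
    {"x": -0.029,"y": 0.0626,"z": 0,"wx": 0,"wy": 0,"wz": 0,"fingers": 0.2},
    {"x": -0.029,"y": 0.0626,"z": 0,"wx": 0,"wy": 0,"wz": 0,"fingers": 0.2},
    {"x": -0.029,"y": 0.0626,"z": 0,"wx": 0,"wy": 0,"wz": 0,"fingers": 0.2},
    {"x": -0.029,"y": 0.0626,"z": 0,"wx": 0,"wy": 0,"wz": 0,"fingers": 0.2},
    {"x": -0.029,"y": 0.0626,"z": 0,"wx": 0,"wy": 0,"wz": 0,"fingers": 0.2},
  ],
)

```text
clock: 1.1
tool_pos: [0.5524, 0.2255, 0.2339]
eef_rot: [0.839, 0.544, -0.003, -0.001]
contact_force: [0.4, 0.8, 0.3]
opening: 0.602
```

>>> apply_moves(
  series=[
    {"x": 0,"y": 0,"z": 0,"wx": 0,"wy": 0,"wz": 0.059,"fingers": 0.2},
    {"x": 0,"y": 0,"z": 0,"wx": 0,"wy": 0,"wz": 0.059,"fingers": 0.2},
    {"x": 0,"y": 0,"z": 0,"wx": 0,"wy": 0,"wz": 0.059,"fingers": 0.2},
    {"x": 0,"y": 0,"z": 0,"wx": 0,"wy": 0,"wz": 0.059,"fingers": 0.2},
    {"x": 0,"y": 0,"z": 0,"wx": 0,"wy": 0,"wz": 0.059,"fingers": 0.2},
    {"x": 0,"y": 0,"z": 0,"wx": 0,"wy": 0,"wz": 0.059,"fingers": 0.2},
    {"x": 0,"y": 0,"z": 0,"wx": 0,"wy": 0,"wz": 0.059,"fingers": 0.2},
    {"x": 0,"y": 0,"z": 0,"wx": 0,"wy": 0,"wz": 0.059,"fingers": 0.2},
  ],
)

```text
clock: 2.1
tool_pos: [0.5544, 0.2157, 0.2299]
eef_rot: [0.984, -0.176, -0.006, 0.005]
contact_force: [0.1, -0.5, -0.3]
opening: 0.603
```

```bash
cat >> h.py <<'E'
def go(target_pos, yaw=None, Rt=None):
    """print tool-frame shift (units) and turn (units) to reach a target from the present pose"""
    s=get_state(); R0=R.from_quat(s["eef_rot"]); p=s["tool_pos"]
    if Rt is None: Rt=R.from_matrix(np.array([[np.cos(yaw),np.sin(yaw),0],[np.sin(yaw),-np.cos(yaw),0],[0,0,-1]]))
    d=R0.inv().apply(np.array(target_pos)-p)
    w=(R0.inv()*Rt).as_rotvec()
    print("pos",p.round(4),"shift mm",(d*1000).round(1),"units",(d/.8).round(4),"turn deg",np.degrees(w).round(2),"units",(w/np.pi).round(4),"F",s["contact_force"].round(2),"t",round(s["clock"],2))
E
python3 - <<'E'
from h import *
img,d,P=cloud("wrist"); save("pics/w1.png",img); np.savez("w1.npz",img=img,P=P)
v=~np.isnan(P[...,2]); c=np.array([.583,.187])
for lo,hi in((.066,.078),(.12,.135)):
    m=v&(np.hypot(P[...,0]-c[0],P[...,1]-c[1])<.07)&(P[...,2]>lo)&(P[...,2]<hi)
    q=P[m]; r=cv2.minAreaRect(q[:,:2].astype(np.float32)*1000)
    print(len(q),np.round(r[0],1),np.round(r[1],1),round(r[2],1),np.percentile(q[:,2],[5,50,95]).round(4))
print(np.array(camera_model("wrist")["world_from_camera"]).round(3).tolist())
E
```

```text
2724 [580.9 190.5] [74.3 60.1] 58.4 [0.0701 0.0714 0.0735]
519 [581.1 190.9] [27.7 17.1] 62.9 [0.1226 0.127  0.1285]
[[0.936, 0.336, 0.105, 0.58], [-0.351, 0.901, 0.253, 0.279], [-0.009, -0.273, 0.962, 0.374], [0.0, 0.0, 0.0, 1.0]]
```

View pics/w1.png

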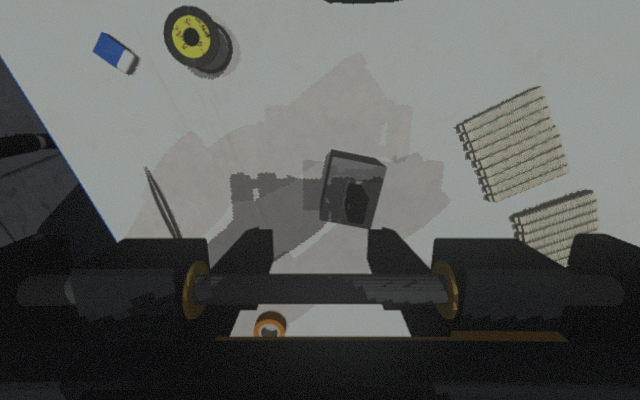

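Wrist view: the stand is at (350,190) with the handle's top at about (355,200), between the fingers' columns (270–370) and slightly ahead of them. I'll move over it and measure again.

```bash
python3 - <<'E'
from h import *
go([.5815,.1895,.165],np.radians(-28.7))
E
```

```text
pos [0.5543 0.2159 0.2298] shift mm [35.3 14.4 64.6] units [0.0442 0.018  0.0808] turn deg [0.68 0.49 8.11] units [0.0038 0.0027 0.045 ] F [ 0.08 -0.6   0.03] t 2.15
```

>>> apply_moves(
  series=[
    {"x": 0.0442,"y": 0.018,"z": 0,"wx": 0.0038,"wy": 0.0027,"wz": 0.045,"fingers": 0.2},
    {"x": 0,"y": 0,"z": 0.04,"wx": 0,"wy": 0,"wz": 0,"fingers": 0.2},
    {"x": 0,"y": 0,"z": 0.04,"wx": 0,"wy": 0,"wz": 0,"fingers": 0.2},
    {"x": 0,"y": 0,"z": 0,"wx": 0,"wy": 0,"wz": 0,"fingers": 0.2},
  ],
)

```text
clock: 2.65
tool_pos: [0.5827, 0.19, 0.1635]
eef_rot: [0.97, -0.244, -0.0, -0.0]
contact_force: [0.4, -0.7, 0.2]
opening: 0.603
```

```bash
python3 - <<'E'
from h import *
go([.5815,.1895,.085],np.radians(-28.7))
img,d,P=cloud("wrist"); save("pics/w2.png",img); np.savez("w2.npz",img=img,P=P)
v=~np.isnan(P[...,2]); c=np.array([.582,.189])
for lo,hi in((.066,.078),(.12,.135)):
    m=v&(np.hypot(P[...,0]-c[0],P[...,1]-c[1])<(.07 if lo<.1 else .022))&(P[...,2]>lo)&(P[...,2]<hi)
    q=P[m]; 
    if len(q)<5: print(len(q)); continue
    r=cv2.minAreaRect(q[:,:2].astype(np.float32)*1000)
    print(len(q),np.round(r[0],1),np.round(r[1],1),round(r[2],1),np.percentile(q[:,2],[5,50,95]).round(4))
E
```

```text
pos [0.5827 0.19   0.1635] shift mm [-0.8  1.  78.5] units [-0.001   0.0012  0.0982] turn deg [0.   0.03 0.41] units [0.     0.0002 0.0023] F [ 0.44 -0.73  0.16] t 2.65
4477 [580.9 190.4] [74.7 60. ] 58.5 [0.0703 0.0714 0.0728]
893 [581.2 191.1] [27.5 16.2] 62.0 [0.1232 0.127  0.1282]
```

View pics/w2.png

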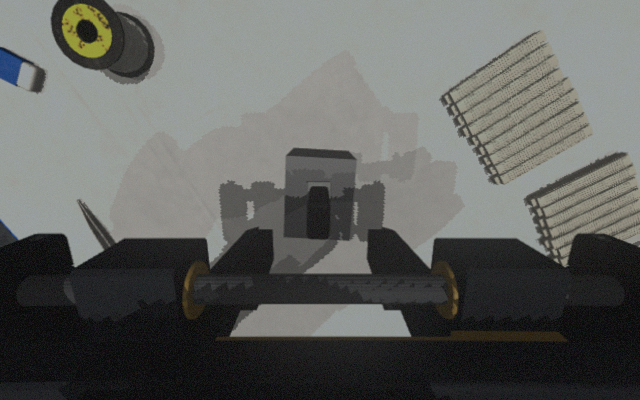

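Handle's top at (318,210), centred between the fingers (272–368). I'll descend and grip.

>>> apply_moves(
  series=[
    {"x": -0.0018,"y": 0,"z": 0.049,"wx": 0,"wy": 0,"wz": 0,"fingers": 0.2},
    {"x": 0,"y": 0,"z": 0.049,"wx": 0,"wy": 0,"wz": 0,"fingers": 0.2},
    {"x": 0,"y": 0,"z": 0,"wx": 0,"wy": 0,"wz": 0,"fingers": -1},
    {"x": 0,"y": 0,"z": 0,"wx": 0,"wy": 0,"wz": 0,"fingers": -1},
    {"x": 0,"y": 0,"z": 0,"wx": 0,"wy": 0,"wz": 0,"fingers": -1},
    {"x": 0,"y": 0,"z": 0,"wx": 0,"wy": 0,"wz": 0,"fingers": -1},
    {"x": 0,"y": 0,"z": 0,"wx": 0,"wy": 0,"wz": 0,"fingers": -1},
  ],
  force=40,
)

```text
clock: 3.58
tool_pos: [0.5879, 0.1953, 0.0956]
eef_rot: [0.97, -0.242, 0.006, -0.006]
contact_force: [-0.9, -0.3, -1.4]
opening: 0.183
```

```bash
python3 - <<'E'
from h import *
s=get_state(); print(s)
# fixture refinement from saved clouds: edges of cover & base
for n in("top","side"):
    P=np.load(n+"0.npz")["P"]; v=~np.isnan(P[...,2])
    for lo,hi in((.081,.09),(.005,.018)):
        m=v&(np.hypot(P[...,0]-.53,P[...,1]+.135)<.08)&(P[...,2]>lo)&(P[...,2]<hi); q=P[m]
        r=cv2.minAreaRect(q[:,:2].astype(np.float32)*1000); print(n,lo,len(q),np.round(r[0],1),np.round(r[1],1),round(r[2],1),np.median(q[:,2]).round(4))
img=np.load("top0.npz")["img"][165:215,335:395]; cv2.imwrite("pics/fixcrop.png",cv2.cvtColor(cv2.resize(img,None,fx=10,fy=10,interpolation=cv2.INTER_CUBIC),cv2.COLOR_RGB2BGR))
E
```

```text
{'clock': 3.575, 'q': array([-0.48328997,  0.87254035,  0.16171619,  1.72047736, -0.24315862,
        0.55090941, -0.66060341]), 'qd': array([ 2.62815515e-04, -6.95376621e-03,  1.70806779e-03, -7.01180438e-04,
        9.63470553e-05,  8.71886224e-03,  6.23251561e-04]), 'joint_torque': array([ 4.86966725e-01, -5.63877869e+01,  4.49492410e+00, -1.13484040e+01,
        9.75526124e-02, -4.50643245e-01,  1.89096574e-02]), 'tool_pos': array([0.58786962, 0.19526937, 0.09560692]), 'eef_rot': array([ 0.97034901, -0.24155064,  0.00619659, -0.00613876]), 'contact_force': array([-0.90552784, -0.2955599 , -1.42629068]), 'moment': array([ 0.10276621,  0.42678421, -0.04712664]), 'opening': 0.18278810891009312}
top 0.081 574 [ 532.2 -136.3] [85.6 75.4] 83.1 0.0857
top 0.005 415 [ 532.6 -131.8] [146.2 146.3] 14.8 0.0114
side 0.081 388 [ 530.8 -137.2] [89.6 75.9] 80.9 0.0866
side 0.005 385 [ 528.8 -137.4] [102.9 110. ] 80.2 0.0119
```

>>> apply_moves(
  series=[
    {"x": 0,"y": 0,"z": 0,"wx": 0,"wy": 0,"wz": 0,"fingers": 0.0},
    {"x": 0,"y": 0,"z": 0,"wx": 0,"wy": 0,"wz": 0,"fingers": 0.0},
    {"x": 0,"y": 0,"z": 0,"wx": 0,"wy": 0,"wz": 0,"fingers": 0.0},
  ],
)

```text
clock: 3.95
tool_pos: [0.5898, 0.1948, 0.0965]
eef_rot: [0.97, -0.242, 0.008, -0.007]
contact_force: [0.7, -0.2, 0.0]
opening: 0.486
```

```bash
python3 - <<'E'
from h import *
go([.5811,.1905,.085],np.radians(-28.5))
img,d,P=cloud("wrist"); save("pics/w3.png",img)
v=~np.isnan(P[...,2]); c=np.array([.582,.189])
for lo,hi in((.066,.078),(.12,.135)):
    m=v&(np.hypot(P[...,0]-c[0],P[...,1]-c[1])<(.07 if lo<.1 else .022))&(P[...,2]>lo)&(P[...,2]<hi)
    q=P[m]; 
    if len(q)<5: print(len(q)); continue
    r=cv2.minAreaRect(q[:,:2].astype(np.float32)*1000)
    print(len(q),np.round(r[0],1),np.round(r[1],1),round(r[2],1),np.percentile(q[:,2],[5,50,95]).round(4))
E
```

```text
pos [0.5898 0.1948 0.0965] shift mm [-5.8  8.1 11.3] units [-0.0072  0.0101  0.0141] turn deg [-0.96 -0.72  0.52] units [-0.0053 -0.004   0.0029] F [ 0.67 -0.2   0.01] t 3.95
6159 [584.  195.3] [63.3 60.3] 58.3 [0.0702 0.0714 0.0739]
971 [578.2 193.4] [28.  28.2] 62.3 [0.1211 0.1267 0.128 ]
```

View pics/w3.png

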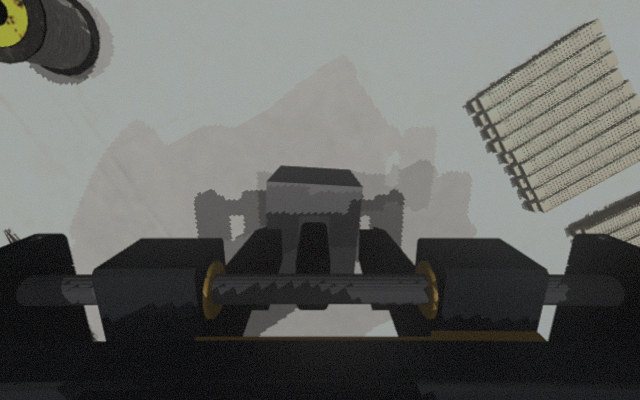

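The handle (313,265) is between the fingers, slightly left of centre. The pose drifted high by about 11 mm and sideways by 8 mm, so I'll correct it and regrip.

>>> apply_moves(
  series=[
    {"x": -0.0072,"y": 0.0101,"z": 0.0141,"wx": -0.0053,"wy": -0.004,"wz": 0.0029,"fingers": 0.0},
  ],
)

```text
clock: 4.12
tool_pos: [0.5819, 0.1905, 0.0854]
eef_rot: [0.969, -0.246, 0.001, -0.0]
contact_force: [1.0, -0.1, -0.4]
opening: 0.499
```

>>> apply_moves(
  series=[
    {"x": 0,"y": 0,"z": 0,"wx": 0,"wy": 0,"wz": 0,"fingers": 0.0},
  ],
)

```text
clock: 4.25
tool_pos: [0.5804, 0.1898, 0.084]
eef_rot: [0.969, -0.247, -0.001, 0.001]
contact_force: [-0.4, 0.1, 0.3]
opening: 0.497
```

```bash
python3 - <<'E'
from h import *
go([.5811,.1905,.085],np.radians(-28.5))
E
```

```text
pos [0.5804 0.1898 0.084 ] shift mm [ 0.3 -0.9 -1. ] units [ 0.0004 -0.0012 -0.0012] turn deg [ 0.09  0.06 -0.05] units [ 0.0005  0.0003 -0.0003] F [-0.41  0.15  0.3 ] t 4.25
```

>>> apply_moves(
  series=[
    {"x": 0.0004,"y": -0.0012,"z": -0.0012,"wx": 0,"wy": 0,"wz": 0,"fingers": -1},
    {"x": 0,"y": 0,"z": 0,"wx": 0,"wy": 0,"wz": 0,"fingers": -1},
    {"x": 0,"y": 0,"z": 0,"wx": 0,"wy": 0,"wz": 0,"fingers": -1},
    {"x": 0,"y": 0,"z": 0,"wx": 0,"wy": 0,"wz": 0,"fingers": -1},
  ],
  force=40,
)

```text
clock: 4.75
tool_pos: [0.5815, 0.1906, 0.085]
eef_rot: [0.969, -0.247, -0.0, 0.001]
contact_force: [-0.9, -0.1, -1.4]
opening: 0.181
```

```bash
python3 - <<'E'
from h import *
go([.5811,.1905,.085],np.radians(-28.5)); s=get_state(); print(s["eef_rot"],s["opening"],s["moment"])
E
```

```text
pos [0.5815 0.1906 0.085 ] shift mm [-0.3  0.3 -0. ] units [-0.0004  0.0004 -0.    ] turn deg [ 0.08  0.02 -0.05] units [ 0.0004  0.0001 -0.0003] F [-0.86 -0.09 -1.44] t 4.75
[ 9.69116353e-01 -2.46602959e-01 -3.64687763e-04  5.84065203e-04] 0.18064117858669887 [-0.00806152  0.11138464 -0.01919287]
```

>>> apply_moves(
  series=[
    {"x": 0,"y": 0,"z": -0.03,"wx": 0,"wy": 0,"wz": 0,"fingers": -1},
    {"x": 0,"y": 0,"z": -0.055,"wx": 0,"wy": 0,"wz": 0,"fingers": -1},
    {"x": 0,"y": 0,"z": -0.055,"wx": 0,"wy": 0,"wz": 0,"fingers": -1},
    {"x": 0,"y": 0,"z": -0.055,"wx": 0,"wy": 0,"wz": -0.0514,"fingers": -1},
    {"x": 0,"y": 0,"z": 0,"wx": 0,"wy": 0,"wz": -0.0514,"fingers": -1},
  ],
)

```text
clock: 5.38
tool_pos: [0.5809, 0.1908, 0.2448]
eef_rot: [0.997, -0.083, -0.002, 0.001]
contact_force: [0.9, 0.3, -2.4]
opening: 0.172
```

```bash
python3 - <<'E'
from h import *
go([.443,-.121,.25],np.radians(-10)); s=get_state(); print(s["eef_rot"],s["opening"],s["moment"])
E
```

```text
pos [0.5809 0.1908 0.2448] shift mm [-84.5 330.3  -3.9] units [-0.1057  0.4128 -0.0049] turn deg [0.18 0.17 0.5 ] units [0.001  0.001  0.0028] F [ 0.85  0.32 -2.41] t 5.38
[ 0.99656079 -0.08283706 -0.00163078  0.0013962 ] 0.1721928990725122 [-0.09521888  0.04232761  0.03327348]
```

>>> apply_moves(
  series=[
    {"x": -0.0176,"y": 0.0688,"z": 0,"wx": 0,"wy": 0,"wz": 0,"fingers": -1},
    {"x": -0.0176,"y": 0.0688,"z": 0,"wx": 0,"wy": 0,"wz": 0,"fingers": -1},
    {"x": -0.0176,"y": 0.0688,"z": 0,"wx": 0,"wy": 0,"wz": 0,"fingers": -1},
    {"x": -0.0176,"y": 0.0688,"z": 0,"wx": 0,"wy": 0,"wz": 0,"fingers": -1},
    {"x": -0.0176,"y": 0.0688,"z": 0,"wx": 0,"wy": 0,"wz": 0,"fingers": -1},
    {"x": -0.0176,"y": 0.0688,"z": 0,"wx": 0,"wy": 0,"wz": 0,"fingers": -1},
    {"x": 0,"y": 0,"z": 0,"wx": 0,"wy": 0,"wz": 0,"fingers": -1},
  ],
)

```text
clock: 6.25
tool_pos: [0.44, -0.1301, 0.2461]
eef_rot: [0.997, -0.082, 0.001, 0.001]
contact_force: [1.0, 1.9, -0.0]
opening: 0.178
```

```bash
python3 - <<'E'
from h import *
go([.443,-.121,.25],np.radians(-10)); s=get_state(); print(s["eef_rot"],s["opening"])
img,d,P=cloud("wrist"); save("pics/w4.png",img); np.savez("w4.npz",img=img,P=P)
v=~np.isnan(P[...,2])
for lo,hi in((.0825,.0895),(.008,.02)):
    m=v&(np.hypot(P[...,0]-.53,P[...,1]+.135)<.085)&(P[...,2]>lo)&(P[...,2]<hi); q=P[m]
    r=cv2.minAreaRect(q[:,:2].astype(np.float32)*1000); print(lo,len(q),np.round(r[0],1),np.round(r[1],1),round(r[2],1),np.median(q[:,2]).round(4))
E
```

```text
pos [ 0.44   -0.1301  0.2461] shift mm [ 1.4 -9.4 -3.9] units [ 0.0018 -0.0118 -0.0049] turn deg [ 0.07 -0.09  0.61] units [ 0.0004 -0.0005  0.0034] F [ 0.98  1.85 -0.02] t 6.25
[ 9.96644065e-01 -8.18512599e-02  7.04603053e-04  6.94625416e-04] 0.17837071580222738
0.0825 4366 [ 529.4 -134.5] [85.3 75.3] 80.9 0.0857
0.008 2043 [ 528.  -133.5] [ 97.9 110. ] 80.5 0.0118
```

View pics/w4.png

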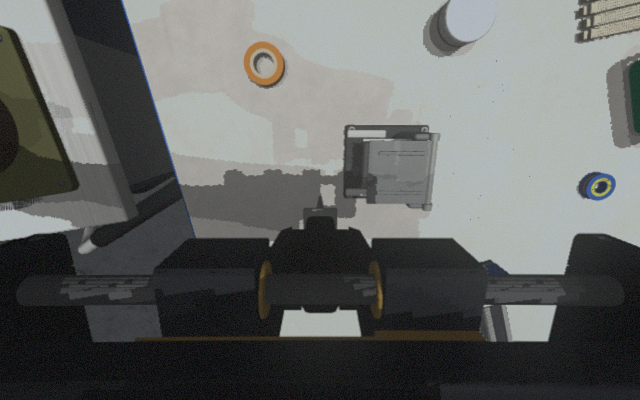

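Wrist view: the cover spans columns 368–432 with the hinge bar at (435,132–208). Gauge collar is at (320,215) and the blade tip at (320,200). Next I'll check the gauge in the same cloud against kinematics.

```bash
python3 - <<'E'
from h import *
Z=np.load("w4.npz");P=Z["P"];img=Z["img"]
s=get_state();R0=R.from_quat(s["eef_rot"]);p=s["tool_pos"]
Q=R0.inv().apply((P-p).reshape(-1,3)).reshape(P.shape)*1000   # tool frame mm
for lo,hi in((8,14),(14,30),(30,50),(50,66),(66,76)):
    m=(abs(Q[...,0])<25)&(abs(Q[...,1])<30)&(Q[...,2]>lo)&(Q[...,2]<hi);q=Q[m]
    if len(q): print(lo,hi,len(q),"x",np.percentile(q[:,0],[2,50,98]).round(1),"y",np.percentile(q[:,1],[2,50,98]).round(1),"z",q[:,2].min().round(1),q[:,2].max().round(1))
# fixture: in axes of yaw a
v=~np.isnan(P[...,2])
m=v&(np.hypot(P[...,0]-.53,P[...,1]+.135)<.065)&(P[...,2]>.081)&(P[...,2]<.092)
a=np.radians(-9.3);ex=np.array([np.cos(a),np.sin(a)]);ey=np.array([-ex[1],ex[0]])
q=P[m][:,:2]-[.5295,-.1345];z=P[m][:,2];x=q@ex*1000;y=q@ey*1000
for lo in range(-44,44,4):
    k=(x>=lo)&(x<lo+4)
    if k.sum()>3: print(lo,k.sum(),"y",np.percentile(y[k],[1,99]).round(1),"z",np.median(z[k]).round(4))
for lo in range(-30,31,10):
    k=(y>=lo)&(y<lo+10); 
    if k.sum(): print("y",lo,"xmin/max",np.percentile(x[k],[1,99]).round(1))
E
```

```text
8 14 356 x [-11.1  -1.2   8.1] y [-14.6 -12.   -3.4] z 8.1 12.0
30 50 33 x [-3.9 -1.9  0.4] y [-6.8 -6.5 -6.1] z 37.2 49.1
50 66 27 x [-3.4 -2.  -0.1] y [-6.7 -6.4 -6.1] z 50.2 64.8
66 76 2 x [-2.  -1.6 -1.3] y [-6.6 -6.6 -6.6] z 66.5 66.7
-40 108 y [-32.5  33.6] z 0.0861
-36 221 y [-34.   34.6] z 0.0862
-32 226 y [-33.9  34.6] z 0.0861
-28 232 y [-34.1  34.3] z 0.0859
-24 228 y [-33.8  34.6] z 0.0861
-20 229 y [-34.3  34.6] z 0.086
-16 233 y [-33.8  34.6] z 0.0858
-12 222 y [-34.4  34.4] z 0.0858
-8 232 y [-33.9  34.5] z 0.0856
-4 225 y [-34.4  34.5] z 0.0855
0 232 y [-34.   34.5] z 0.0855
4 223 y [-34.5  33.4] z 0.0854
8 233 y [-34.4  34.5] z 0.0855
12 233 y [-38.8  38.1] z 0.0853
16 245 y [-39.   39.5] z 0.0852
20 246 y [-38.6  41.1] z 0.0852
24 240 y [-39.3  39.4] z 0.0849
28 345 y [-41.4  42.2] z 0.0854
32 257 y [-41.1  42.6] z 0.0868
36 27 y [-42.2  42.6] z 0.0852
y -30 xmin/max [-37.2  35.1]
y -20 xmin/max [-37.2  34.6]
y -10 xmin/max [-36.9  35.2]
y 0 xmin/max [-37.2  35.1]
y 10 xmin/max [-36.8  35.3]
y 20 xmin/max [-37.   35.3]
y 30 xmin/max [-36.5  36.2]
```

>>> apply_moves(
  series=[
    {"x": -0.02,"y": 0,"z": 0,"wx": 0,"wy": 0.05,"wz": 0,"fingers": -1},
    {"x": 0,"y": 0,"z": 0,"wx": 0,"wy": 0.05,"wz": 0,"fingers": -1},
    {"x": 0,"y": 0,"z": 0,"wx": 0,"wy": 0.05,"wz": 0,"fingers": -1},
    {"x": 0,"y": 0,"z": 0,"wx": 0,"wy": 0.05,"wz": 0,"fingers": -1},
    {"x": 0,"y": 0,"z": 0,"wx": 0,"wy": 0.05,"wz": 0,"fingers": -1},
    {"x": 0,"y": 0,"z": 0,"wx": 0,"wy": 0,"wz": 0,"fingers": -1},
  ],
)

```text
clock: 7.05
tool_pos: [0.4462, -0.1223, 0.3054]
eef_rot: [0.967, -0.069, 0.244, 0.0]
contact_force: [0.3, 0.1, -1.1]
opening: 0.176
```

```bash
cat >> h.py <<'E'
O=np.array([.5315,-.135,0]);YAW=np.radians(-9.2)
RF=R.from_euler('z',YAW)
L=.073
def tipgo(tx,tz,phi,ty=0):
    """go with the gauge tip at fixture (tx,ty,tz) mm, tilt phi deg"""
    f=np.radians(phi); tz_=np.array([np.sin(f),0,-np.cos(f)]); tx_=np.array([np.cos(f),0,np.sin(f)])
    M=np.stack([tx_,np.cross(tz_,tx_),tz_],1)
    Rt=RF*R.from_matrix(M); p=O+RF.apply(np.array([tx,ty,tz])/1000-L*tz_)
    s=get_state();R0=R.from_quat(s["eef_rot"]);t=s["tool_pos"]+L*R0.as_matrix()[:,2]
    print("tip now (fixture mm)",(RF.inv().apply(t-O)*1000).round(1),"grip",round(s["opening"],3),"q",s["q"].round(2),"M",s["moment"].round(2))
    go(p,Rt=Rt)
E
python3 - <<'E'
from h import *
tipgo(-65,68,45)
E
```

```text
tip now (fixture mm) [-51.8   1.9 241.1] grip 0.176 q [ 0.29  0.25 -0.1   2.37 -0.92  0.05  0.97] M [-0.06  0.63 -0.02]
pos [ 0.4462 -0.1223  0.3054] shift mm [-114.6    4.2  149.3] units [-0.1432  0.0052  0.1866] turn deg [-2.42 16.8   0.1 ] units [-0.0134  0.0933  0.0006] F [ 0.31  0.14 -1.12] t 7.05
```

```bash
python3 - <<'E'
from h import *
import plant; print([n for n in dir(plant) if n[0]!='_'])
tipgo(-58,120,20)
E
```

```text
['Unreachable', 'camera_model', 'finish_job', 'get_state', 'snapshot']
tip now (fixture mm) [-51.8   1.9 241.1] grip 0.176 q [ 0.29  0.25 -0.1   2.37 -0.92  0.05  0.97] M [-0.06  0.63 -0.02]
pos [ 0.4462 -0.1223  0.3054] shift mm [-52.3   2.8 104.4] units [-0.0654  0.0035  0.1306] turn deg [-2.33 -8.2   0.62] units [-0.013  -0.0456  0.0034] F [ 0.31  0.14 -1.12] t 7.05
```

>>> apply_moves(
  series=[
    {"x": 0,"y": 0,"z": 0,"wx": -0.013,"wy": -0.0456,"wz": 0.0034,"fingers": -1},
    {"x": -0.01,"y": 0,"z": 0.04,"wx": 0,"wy": 0,"wz": 0,"fingers": -1},
    {"x": -0.015,"y": 0,"z": 0.04,"wx": 0,"wy": 0,"wz": 0,"fingers": -1},
    {"x": -0.015,"y": 0,"z": 0.04,"wx": 0,"wy": 0,"wz": 0,"fingers": -1},
  ],
)

```text
clock: 7.55
tool_pos: [0.4745, -0.1223, 0.2304]
eef_rot: [0.981, -0.064, 0.183, -0.006]
contact_force: [0.3, 0.4, -0.3]
opening: 0.179
```

```bash
python3 - <<'E'
from h import *
tipgo(-58,120,20)
E
```

```text
tip now (fixture mm) [-32.3   6.7 162.3] grip 0.179 q [ 0.23  0.45 -0.05  2.31 -0.99  0.04  1.05] M [-0.03  0.47 -0.  ]
pos [ 0.4745 -0.1223  0.2304] shift mm [-38.1   3.9  30. ] units [-0.0476  0.0049  0.0376] turn deg [-2.6  -0.93  1.23] units [-0.0144 -0.0052  0.0068] F [ 0.25  0.38 -0.34] t 7.55
```

```bash
python3 - <<'E'
import numpy as np
from scipy.optimize import brentq
D=[(np.hypot(.58787,.19527),.0956,.87254,1.72048,.5509),(np.hypot(.4462,.1223),.3054,.25,2.37,.05),(np.hypot(.4745,.1223),.2304,.45,2.31,.04),(np.hypot(.26248,.56651),.23793,.68995,1.56636,.9025)]
A=[];b=[]
for r,z,a,e,w in D:
    s=np.sin;c=np.cos
    A+= [[0,s(a),s(a+e),s(a+e+w)],[1,c(a),c(a+e),c(a+e+w)]];b+=[r,z]
A=np.array(A);x,res,_,_=np.linalg.lstsq(A,np.array(b),rcond=None);print(x,(A@x-b).round(4))
z0,l1,l2,l3=x
from scipy.optimize import fsolve
for name,tx,tz in(("start",-34,65),("low",-30,56),("above",-58,120),("end",50,125),("mid",0,140),("pre",-50,65)):
    f=lambda v:[l1*np.sin(v[0])+l2*np.sin(v[0]+v[1])+l3*np.sin(v[0]+v[1]+.04)+.073*np.sin(v[0]+v[1]+.04)-(np.hypot(.5315+tx/1000,.135)),
      z0+l1*np.cos(v[0])+l2*np.cos(v[0]+v[1])+(l3+.073)*np.cos(v[0]+v[1]+.04)-tz/1000]
    v,_,ok,_=fsolve(f,[.6,2.3],full_output=1);print(name,ok,v.round(2),"tilt",np.degrees(np.pi-v[0]-v[1]-.04).round(1))
E
```

```text
[0.34678629 0.57234132 0.34501606 0.33002543] [-0.0019 -0.0053  0.0008  0.0028 -0.002   0.0006  0.0013  0.0019]
start 1 [0.67 2.23] tilt 11.3
low 1 [0.69 2.22] tilt 10.9
above 1 [0.53 2.31] tilt 14.6
end 1 [0.6  2.15] tilt 20.6
mid 1 [0.53 2.24] tilt 19.3
pre 1 [0.66 2.26] tilt 10.4
```

>>> apply_moves(
  series=[
    {"x": -0.03,"y": 0.003,"z": 0,"wx": -0.0144,"wy": -0.055,"wz": 0.0068,"fingers": -1},
    {"x": -0.01,"y": 0,"z": 0.02,"wx": 0,"wy": 0,"wz": 0,"fingers": -1},
    {"x": 0,"y": 0,"z": 0.02,"wx": 0,"wy": 0,"wz": 0,"fingers": -1},
  ],
)

```text
clock: 7.92
tool_pos: [0.4672, -0.1186, 0.1813]
eef_rot: [0.989, -0.066, 0.134, -0.002]
contact_force: [4.5, -9.3, -1.6]
opening: 0.176
```

```bash
python3 - <<'E'
from h import *
tipgo(-55,80,10)
E
```

```text
tip now (fixture mm) [-46.8   8.1 110.9] grip 0.176 q [ 0.17  0.55  0.    2.3  -1.    0.04  1.03] M [-1.27 -0.22 -0.32]
pos [ 0.4672 -0.1186  0.1813] shift mm [-9.4  6.5 27.7] units [-0.0118  0.0082  0.0347] turn deg [-1.61 -5.34  1.46] units [-0.0089 -0.0297  0.0081] F [ 4.45 -9.32 -1.59] t 7.92
```

>>> apply_moves(
  series=[
    {"x": -0.015,"y": 0,"z": 0,"wx": -0.008,"wy": -0.045,"wz": 0.008,"fingers": -1},
    {"x": 0,"y": 0,"z": 0,"wx": 0,"wy": 0,"wz": 0,"fingers": -1},
  ],
)

```text
clock: 8.18
tool_pos: [0.4598, -0.1146, 0.17]
eef_rot: [0.994, -0.071, 0.088, -0.005]
contact_force: [-0.0, 0.4, -0.9]
opening: 0.178
```

```bash
python3 - <<'E'
from h import *
tipgo(-55,80,8)
E
```

```text
tip now (fixture mm) [-61.3  10.5  98.1] grip 0.178 q [-0.01  0.6   0.28  2.25 -0.98  0.23  1.01] M [-0.06  0.24 -0.03]
pos [ 0.4598 -0.1146  0.17  ] shift mm [ 5.5  9.2 18.8] units [0.0069 0.0115 0.0234] turn deg [-1.41 -2.02  0.91] units [-0.0078 -0.0112  0.0051] F [-0.    0.44 -0.86] t 8.18
```

>>> apply_moves(
  series=[
    {"x": 0.004,"y": 0.0115,"z": 0.0234,"wx": -0.0078,"wy": 0,"wz": 0.005,"fingers": -1},
    {"x": 0,"y": 0,"z": 0.03,"wx": 0,"wy": 0,"wz": 0,"fingers": -1},
    {"x": 0,"y": 0,"z": 0,"wx": 0,"wy": 0,"wz": 0,"fingers": -1},
  ],
)

```text
clock: 8.55
tool_pos: [0.4706, -0.1203, 0.1267]
eef_rot: [0.993, -0.076, 0.088, 0.005]
contact_force: [0.1, 0.0, 0.3]
opening: 0.18
```

```bash
python3 - <<'E'
from h import *
tipgo(-40,50,10)
E
```

```text
tip now (fixture mm) [-49.6   5.1  54.9] grip 0.18 q [ 0.12  0.68  0.06  2.25 -0.98  0.05  0.98] M [-0.02  0.25 -0.02]
pos [ 0.4706 -0.1203  0.1267] shift mm [8.7 4.9 6.5] units [0.0109 0.0061 0.0081] turn deg [-0.25 -0.14  0.4 ] units [-0.0014 -0.0008  0.0022] F [0.11 0.   0.34] t 8.55
```

>>> apply_moves(
  series=[
    {"x": 0.0148,"y": 0.005,"z": 0.0026,"wx": 0,"wy": 0,"wz": 0,"fingers": -1},
    {"x": 0,"y": 0,"z": 0,"wx": 0,"wy": 0,"wz": 0,"fingers": -1},
  ],
)

```text
clock: 8.8
tool_pos: [0.4819, -0.1249, 0.1278]
eef_rot: [0.993, -0.076, 0.089, 0.004]
contact_force: [-0.8, 0.1, -0.7]
opening: 0.179
```

```bash
python3 - <<'E'
from h import *
tipgo(-35,55,10)
E
```

```text
tip now (fixture mm) [-37.7   2.5  55.9] grip 0.179 q [ 0.1   0.69  0.11  2.22 -0.97  0.1   0.98] M [-0.08  0.31 -0.04]
pos [ 0.4819 -0.1249  0.1278] shift mm [2.7 2.  1.4] units [0.0034 0.0025 0.0017] turn deg [-0.41 -0.2   0.44] units [-0.0023 -0.0011  0.0024] F [-0.84  0.13 -0.69] t 8.8
```

>>> apply_moves(
  series=[
    {"x": 0.005,"y": 0,"z": 0.0005,"wx": 0,"wy": 0,"wz": 0,"fingers": -1},
    {"x": 0.0015,"y": 0,"z": 0,"wx": 0,"wy": 0,"wz": 0,"fingers": -1},
  ],
)

```text
clock: 9.05
tool_pos: [0.4841, -0.1246, 0.1285]
eef_rot: [0.993, -0.076, 0.087, 0.003]
contact_force: [-2.3, -0.8, -2.4]
opening: 0.179
```

```bash
python3 - <<'E'
from h import *
tipgo(-32,60,10)
img,d,P=cloud("wrist"); save("pics/w5.png",img)
E
```

```text
tip now (fixture mm) [-35.8   3.3  56.6] grip 0.179 q [ 0.08  0.69  0.14  2.21 -0.96  0.12  0.98] M [-0.17  0.97 -0.05]
pos [ 0.4841 -0.1246  0.1285] shift mm [ 4.3  2.7 -2.7] units [ 0.0053  0.0034 -0.0034] turn deg [-0.5   0.03  0.44] units [-0.0028  0.0002  0.0024] F [-2.32 -0.8  -2.38] t 9.05
```

View pics/w5.png

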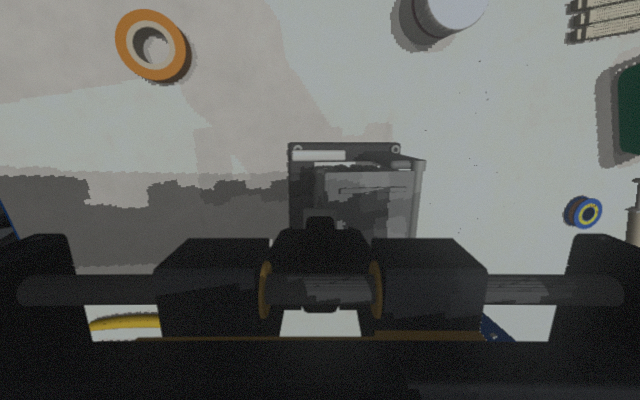

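The wrist view (gauge at (320,225), in front of the cover's lip at column about 318) and −2.3 N along x show that the blade touches the lip. Starting the lift.

>>> apply_moves(
  series=[
    {"x": 0.003,"y": 0,"z": -0.0083,"wx": 0,"wy": 0,"wz": 0,"fingers": -1},
    {"x": 0.003,"y": 0,"z": -0.0083,"wx": 0,"wy": 0,"wz": 0,"fingers": -1},
    {"x": 0,"y": 0,"z": 0,"wx": 0,"wy": 0,"wz": 0,"fingers": -1},
  ],
)

```text
clock: 9.48
tool_pos: [0.4854, -0.1247, 0.1426]
eef_rot: [0.993, -0.076, 0.086, 0.003]
contact_force: [-1.2, -0.0, -0.7]
opening: 0.18
```

```bash
cat >> h.py <<'E'
def cover(n="side"):
    """cover angle from a static camera: points in |y|<33 near fixture above the plates, off the hinge"""
    img,d,P=cloud(n); Q=RF.inv().apply((P-O).reshape(-1,3))*1000
    m=(abs(Q[:,1])<36)&(Q[:,0]>-45)&(Q[:,0]<100)&(Q[:,2]>82)&(Q[:,2]<165)
    q=Q[m]; x=q[:,0]-34; z=q[:,2]-84; r=np.hypot(x,z); k=(r>12)&(r<74)
    a=np.degrees(np.arctan2(z[k],-x[k])); h,e=np.histogram(a,np.arange(-10,140,5)); print(n,"angle hist",[(int(b),int(c)) for b,c in zip(e,h) if c>8]); return img
E
python3 - <<'E'
from h import *
tipgo(-33,70,10)
cover("side"); cover("top")
E
```

```text
tip now (fixture mm) [-34.7   3.4  70.7] grip 0.18 q [ 0.03  0.67  0.22  2.2  -0.94  0.19  0.96] M [-0.08  0.61 -0.  ]
pos [ 0.4854 -0.1247  0.1426] shift mm [1.3 2.8 1. ] units [0.0017 0.0035 0.0012] turn deg [-0.5   0.12  0.44] units [-0.0028  0.0007  0.0024] F [-1.24 -0.01 -0.65] t 9.47
side angle hist [(5, 9), (10, 174), (15, 77), (20, 12)]
top angle hist [(5, 11), (10, 33), (15, 23), (20, 16), (25, 12)]
```

>>> apply_moves(
  series=[
    {"x": 0.0043,"y": 0,"z": -0.0078,"wx": 0,"wy": 0,"wz": 0,"fingers": -1},
    {"x": 0.0043,"y": 0,"z": -0.0078,"wx": 0,"wy": 0,"wz": 0,"fingers": -1},
    {"x": 0.0057,"y": 0,"z": -0.0068,"wx": 0,"wy": 0,"wz": 0,"fingers": -1},
    {"x": 0.0057,"y": 0,"z": -0.0068,"wx": 0,"wy": 0,"wz": 0,"fingers": -1},
    {"x": 0,"y": 0,"z": 0,"wx": 0,"wy": 0,"wz": 0,"fingers": -1},
  ],
)

```text
clock: 10.2
tool_pos: [0.496, -0.1262, 0.1683]
eef_rot: [0.994, -0.076, 0.084, 0.002]
contact_force: [-1.3, -0.1, -0.6]
opening: 0.176
```

```bash
python3 - <<'E'
from h import *
tipgo(-15,107,10)
cover("side"); cover("top")
E
```

```text
tip now (fixture mm) [-24.2   3.7  96.4] grip 0.176 q [-0.06  0.65  0.37  2.15 -0.87  0.32  0.89] M [-0.03  0.69 -0.01]
pos [ 0.496  -0.1262  0.1683] shift mm [10.4  3.  -9. ] units [ 0.013   0.0037 -0.0112] turn deg [-0.57  0.33  0.43] units [-0.0032  0.0019  0.0024] F [-1.31 -0.06 -0.62] t 10.2
side angle hist [(30, 53), (35, 128), (40, 11)]
top angle hist [(35, 15)]
```

>>> apply_moves(
  series=[
    {"x": 0.0098,"y": 0,"z": -0.0078,"wx": 0,"wy": 0,"wz": 0,"fingers": -1},
    {"x": 0.0098,"y": 0,"z": -0.0078,"wx": 0,"wy": 0,"wz": 0,"fingers": -1},
    {"x": 0.0098,"y": 0,"z": -0.0078,"wx": 0,"wy": 0,"wz": 0,"fingers": -1},
    {"x": 0.011,"y": 0,"z": -0.0035,"wx": 0,"wy": 0,"wz": 0,"fingers": -1},
    {"x": 0.011,"y": 0,"z": -0.0035,"wx": 0,"wy": 0,"wz": 0,"fingers": -1},
    {"x": 0,"y": 0,"z": 0,"wx": 0,"wy": 0,"wz": 0,"fingers": -1},
  ],
)

```text
clock: 11.05
tool_pos: [0.5343, -0.1319, 0.1995]
eef_rot: [0.994, -0.075, 0.084, 0.002]
contact_force: [-0.5, -0.6, -0.6]
opening: 0.174
```

```bash
python3 - <<'E'
from h import *
tipgo(20,132,10)
cover("side")
E
```

```text
tip now (fixture mm) [ 14.5   4.3 127.6] grip 0.174 q [-0.15  0.65  0.52  2.02 -0.77  0.49  0.78] M [-0.03  0.25  0.02]
pos [ 0.5343 -0.1319  0.1995] shift mm [ 5.7  3.6 -3.5] units [ 0.0072  0.0044 -0.0044] turn deg [-0.62  0.33  0.48] units [-0.0034  0.0018  0.0027] F [-0.5  -0.57 -0.57] t 11.05
side angle hist [(65, 23), (70, 48), (75, 12)]
```

>>> apply_moves(
  series=[
    {"x": 0.0112,"y": 0,"z": 0,"wx": 0,"wy": 0,"wz": 0,"fingers": -1},
    {"x": 0.0112,"y": 0,"z": 0,"wx": 0,"wy": 0,"wz": 0,"fingers": -1},
    {"x": 0.0112,"y": 0,"z": 0,"wx": 0,"wy": 0,"wz": 0,"fingers": -1},
    {"x": 0.0112,"y": 0,"z": 0,"wx": 0,"wy": 0,"wz": 0,"fingers": -1},
    {"x": 0,"y": 0,"z": 0,"wx": 0,"wy": 0,"wz": 0,"fingers": -1},
  ],
)

```text
clock: 11.72
tool_pos: [0.5702, -0.1371, 0.2048]
eef_rot: [0.994, -0.075, 0.083, 0.001]
contact_force: [-1.1, 1.0, -0.4]
opening: 0.173
```

```bash
python3 - <<'E'
from h import *
tipgo(50,135,10)
cover("side")
E
```

```text
tip now (fixture mm) [ 50.6   4.9 132.8] grip 0.173 q [-0.17  0.69  0.56  1.91 -0.74  0.58  0.72] M [-0.01  0.28  0.03]
pos [ 0.5702 -0.1371  0.2048] shift mm [-0.9  4.1 -2.3] units [-0.0011  0.0051 -0.0029] turn deg [-0.66  0.51  0.47] units [-0.0036  0.0029  0.0026] F [-1.08  0.99 -0.44] t 11.72
side angle hist [(100, 40), (105, 93), (110, 95)]
```

>>> apply_moves(
  series=[
    {"x": -0.024,"y": 0.002,"z": -0.008,"wx": 0,"wy": 0,"wz": 0,"fingers": -1},
    {"x": -0.024,"y": 0.003,"z": -0.007,"wx": -0.0036,"wy": 0,"wz": 0.0026,"fingers": -1},
    {"x": 0,"y": 0,"z": 0,"wx": 0,"wy": -0.0527,"wz": 0,"fingers": -1},
    {"x": 0,"y": 0,"z": 0,"wx": 0,"wy": 0,"wz": 0,"fingers": -1},
  ],
)

```text
clock: 12.28
tool_pos: [0.5256, -0.1349, 0.21]
eef_rot: [0.997, -0.083, -0.003, -0.0]
contact_force: [0.3, -0.7, -1.3]
opening: 0.18
```

```bash
python3 - <<'E'
from h import *
tipgo(0,100,0)
cover("side")
img,d,P=cloud("wrist"); save("pics/w6.png",img); np.savez("w6.npz",img=img,P=P,pose=np.r_[get_state()["tool_pos"],get_state()["eef_rot"]])
E
```

```text
tip now (fixture mm) [ -6.4  -0.8 137. ] grip 0.18 q [-0.22  0.72  0.68  1.87 -0.62  0.79  0.63] M [-0.08  0.04  0.03]
pos [ 0.5256 -0.1349  0.21  ] shift mm [ 6.1 -0.8 36.9] units [ 0.0077 -0.0011  0.0461] turn deg [-0.02  0.38 -0.27] units [-0.0001  0.0021 -0.0015] F [ 0.33 -0.74 -1.27] t 12.28
side angle hist [(100, 33), (105, 91), (110, 111)]
```

View pics/w6.png

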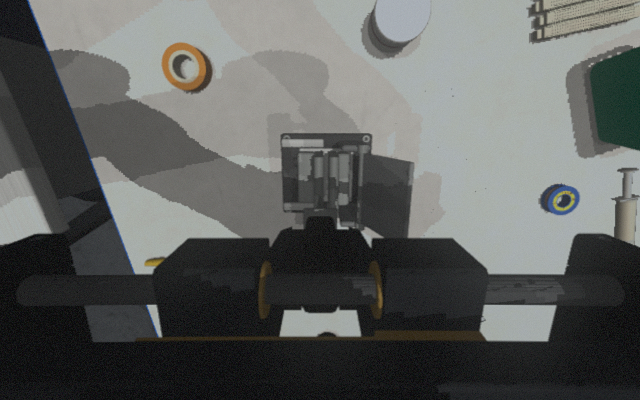

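Wrist view: the cover stands open at (385,195) and the two plate tops are at columns about 313–353, rows 150–205, with the gap near column 333. I'll find the gap in the cloud relative to the tool.

```bash
python3 - <<'E'
from h import *
Z=np.load("w6.npz");P=Z["P"];img=Z["img"]
Q=RF.inv().apply((P-O).reshape(-1,3)).reshape(P.shape)*1000
m=(Q[...,1]>12)&(Q[...,1]<29)&(abs(Q[...,0])<28)
q=Q[m]
for lo in np.arange(-24,26,1.0):
    k=(q[:,0]>=lo)&(q[:,0]<lo+1)
    if k.sum(): print(lo,k.sum(),np.percentile(q[k,2],[10,50,90]).round(1))
p=Z["pose"];C=R.from_quat(p[3:]).inv().apply((P-p[:3]).reshape(-1,3))*1000
k=(abs(C[:,0])<6)&(abs(C[:,1])<25)&(C[:,2]>25)&(C[:,2]<75);print("blade tool x",np.median(C[k],0).round(1),k.sum())
k=(abs(C[:,0])<16)&(abs(C[:,1])<25)&(C[:,2]>7)&(C[:,2]<14);print("collar",np.percentile(C[k,0],[2,98]).round(1))
c=cv2.resize(img[125:245,260:430],None,fx=4.5,fy=4.5,interpolation=cv2.INTER_CUBIC);save("pics/w6c.png",cv2.convertScaleAbs(c,alpha=1.6))
E
```

```text
-24.0 583 [289.  297.5 313.9]
-23.0 900 [286.2 294.5 312.9]
-22.0 419 [288.8 307.  314.7]
-21.0 374 [289.  308.6 315. ]
-20.0 355 [289.  309.  314.6]
-19.0 386 [288.1 308.6 314.9]
-18.0 375 [288.5 308.3 314.8]
-17.0 382 [288.  308.3 314.6]
-16.0 412 [216.2 307.3 314.7]
-15.0 468 [218.9 300.9 314.6]
-14.0 471 [215.9 299.6 314.5]
-13.0 477 [221.7 299.9 314.5]
-12.0 469 [215.  299.8 314.3]
-11.0 471 [218.3 299.7 314.3]
-10.0 470 [218.  300.3 314.6]
-9.0 469 [221.2 298.5 314.3]
-8.0 478 [215.9 299.9 314.4]
-7.0 471 [217.6 299.5 314.6]
-6.0 472 [222.9 300.  314.3]
-5.0 436 [227.6 305.6 314.4]
-4.0 476 [219.8 299.4 314.3]
-3.0 456 [217.1 299.9 314.3]
-2.0 426 [211.4 306.8 314.4]
-1.0 388 [287.3 307.8 314.6]
0.0 371 [287.2 307.7 314.4]
1.0 366 [288.9 308.3 314.6]
2.0 363 [288.4 307.5 314.3]
3.0 358 [288.  308.1 314.2]
4.0 366 [288.2 307.9 314.3]
5.0 374 [288.4 307.9 314. ]
6.0 643 [285.3 292.3 313. ]
7.0 775 [286.1 295.2 312.4]
8.0 509 [296.4 298.5 314.2]
9.0 466 [296.6 299.5 314.1]
10.0 461 [296.5 299.4 314.6]
11.0 522 [296.4 299.9 314.6]
12.0 512 [296.5 299.3 314.3]
13.0 487 [296.4 298.6 314.4]
14.0 507 [296.5 299.7 314.6]
15.0 493 [296.4 298.7 314.4]
16.0 493 [296.3 299.  314.1]
17.0 504 [296.5 298.9 314.2]
18.0 500 [296.5 305.9 314.6]
19.0 498 [296.4 299.8 314.5]
20.0 486 [296.4 298.9 314.2]
21.0 533 [296.4 298.8 314.2]
22.0 468 [296.5 299.6 314.3]
23.0 494 [296.5 299.8 314.2]
24.0 500 [296.5 300.1 314.3]
25.0 483 [296.4 299.1 314.1]
blade tool x [-0.2 -9.5 49.3] 62
collar [-9.5  9.8]
```

View pics/w6c.png

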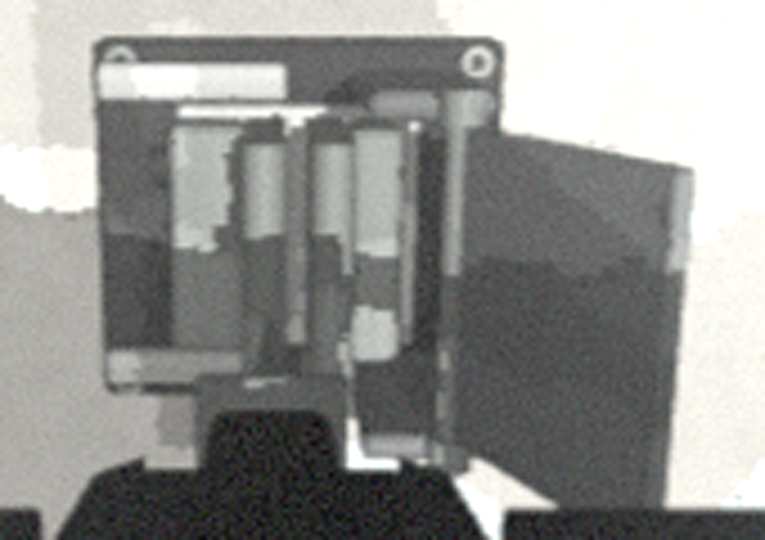

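```bash
python3 - <<'E'
from h import *
Z=np.load("w6.npz");P=Z["P"]
Q=RF.inv().apply((P-O).reshape(-1,3)).reshape(P.shape)*1000
m=(Q[...,1]>-5)&(Q[...,1]<27)&(abs(Q[...,0])<20)&(Q[...,2]<90);q=Q[m]
for lo in np.arange(-18,18,1.0):
    k=(q[:,0]>=lo)&(q[:,0]<lo+1)
    if k.sum(): print(lo,k.sum(),np.percentile(q[k,2],[10,50,90]).round(1))
# per image row: gap edges = where z>70
for r in range(155,190,6):
    x=Q[r,:,0];z=Q[r,:,2];k=(z>72)&(z<82)&(abs(x)<22); xs=np.sort(x[k]); 
    if len(xs)>4:
        g=np.argmax(np.diff(xs)); print("row",r,"y",np.nanmedian(Q[r,k,1]).round(1),"front",xs[0].round(1),xs[g].round(1),"rear",xs[g+1].round(1),xs[-1].round(1))
p=Z["pose"];t=p[:3]+L*R.from_quat(p[3:]).as_matrix()[:,2];print("tip",(RF.inv().apply(t-O)*1000).round(1))
m=(Q[...,2]>6)&(Q[...,2]<16)&(np.hypot(Q[...,0],Q[...,1])<85);r=cv2.minAreaRect(Q[m][:,:2].astype(np.float32));print("base rect in F",r)
E
```

```text
-17.0 28 [72.6 73.3 74.2]
-16.0 31 [74.5 75.6 76.4]
-15.0 30 [75.7 76.7 77.4]
-14.0 31 [76.3 77.1 77.6]
-13.0 32 [76.5 77.2 78.2]
-12.0 31 [76.4 77.2 78.2]
-11.0 31 [76.3 77.1 78.4]
-10.0 31 [75.9 76.8 77.5]
-9.0 30 [75.4 76.  76.9]
-8.0 31 [74.  75.  75.7]
-7.0 26 [15.2 16.5 17. ]
-6.0 26 [15.3 16.3 17.3]
-4.0 26 [15.6 16.3 17. ]
-3.0 26 [15.7 16.6 17.2]
-2.0 59 [15.8 59.4 69. ]
-1.0 32 [74.2 74.9 75.7]
0.0 31 [75.3 76.3 77. ]
1.0 30 [75.9 76.9 77.5]
2.0 31 [76.6 77.3 78.4]
3.0 31 [76.7 77.3 77.9]
4.0 31 [76.6 77.1 78. ]
5.0 31 [76.4 77.2 77.8]
6.0 31 [75.8 76.6 77.6]
7.0 31 [74.4 75.5 76.2]
8.0 15 [73.1 74.3 74.6]
10.0 10 [42.4 43.  43.6]
11.0 27 [42.7 43.5 44.3]
12.0 28 [42.7 43.5 44.1]
13.0 28 [43.1 43.5 44.2]
14.0 27 [42.8 43.3 44.1]
15.0 20 [42.6 43.5 44.5]
16.0 22 [42.8 43.3 44.4]
17.0 25 [42.4 43.5 44. ]
row 161 y 26.2 front -16.4 -7.4 rear -0.4 8.5
row 167 y 20.2 front -16.5 -7.4 rear -0.4 8.6
row 173 y 14.2 front -16.5 -7.5 rear -0.4 8.7
row 179 y 8.1 front -16.6 -7.5 rear -0.4 7.7
row 185 y 1.9 front -15.6 -7.5 rear -0.4 7.7
tip [ -9.5  -1.4 136.8]
base rect in F ((-3.6280250549316406, 0.3422813415527344), (100.0809326171875, 110.04474639892578), 89.60938262939453)
```

```bash
cat >> h.py <<'E'
def gapcheck(save_as=None):
    s=get_state();img,d,P=cloud("wrist");s2=get_state()
    Q=RF.inv().apply((P-O).reshape(-1,3)).reshape(P.shape)*1000
    res=[]
    for r in range(130,230):
        x=Q[r,:,0];z=Q[r,:,2];y=Q[r,:,1];k=(z>71)&(z<82)&(abs(x)<26)&(abs(y)<29);xs=np.sort(x[k])
        if len(xs)>8 and np.diff(xs).max()>4:
            g=np.argmax(np.diff(xs));res.append((xs[g],xs[g+1],xs[0],xs[-1],np.median(y[k])))
    res=np.array(res);e=np.median(res,0) if len(res) else None
    Rt=R.from_quat(s2["eef_rot"]);C=Rt.inv().apply((P-s2["tool_pos"]).reshape(-1,3))*1000
    k=(abs(C[:,0])<7)&(abs(C[:,1])<25)&(C[:,2]>20)&(C[:,2]<75)
    B=RF.inv().apply(Rt.apply(C[k]/1000)+s2["tool_pos"]-O)*1000
    for q in(s,s2): print("tip",(RF.inv().apply(q["tool_pos"]+L*R.from_quat(q["eef_rot"]).as_matrix()[:,2]-O)*1000).round(1))
    print("gap edges",None if e is None else e.round(1),len(res),"centre",None if e is None else (e[0]+e[1])/2,"blade x med",np.median(B[:,0]).round(1),len(B),"y",np.median(B[:,1]).round(1))
    if save_as: save(save_as,img)
E
python3 - <<'E'
from h import *
gapcheck()
tipgo(0,100,0)
E
```

```text
tip [ -9.5  -1.4 136.8]
tip [ -9.7  -1.3 136.9]
gap edges [ -7.   -0.9 -16.2   8.2   4. ] 49 centre -3.9814968647085696 blade x med -10.0 62 y 7.9
tip now (fixture mm) [ -9.7  -1.3 136.9] grip 0.177 q [-0.22  0.72  0.68  1.87 -0.62  0.78  0.63] M [-0.05  0.05  0.  ]
pos [ 0.5223 -0.135   0.2099] shift mm [ 9.4 -1.5 36.9] units [ 0.0118 -0.0018  0.0461] turn deg [-0.13  0.48 -0.46] units [-0.0007  0.0027 -0.0026] F [-0.46 -0.84 -0.86] t 12.43
```

>>> apply_moves(
  series=[
    {"x": 0.006,"y": -0.001,"z": 0.027,"wx": 0,"wy": 0.0025,"wz": -0.002,"fingers": -1},
    {"x": 0,"y": 0,"z": 0.027,"wx": 0,"wy": 0,"wz": 0,"fingers": -1},
    {"x": 0,"y": 0,"z": 0,"wx": 0,"wy": 0,"wz": 0,"fingers": -1},
    {"x": 0,"y": 0,"z": 0,"wx": 0,"wy": 0,"wz": 0,"fingers": -1},
  ],
)

```text
clock: 12.92
tool_pos: [0.5267, -0.1357, 0.1679]
eef_rot: [0.997, -0.082, 0.004, -0.001]
contact_force: [0.1, -0.3, -0.3]
opening: 0.18
```

```bash
python3 - <<'E'
from h import *
gapcheck("pics/w7.png")
tipgo(-4,85,0)
E
```

```text
tip [-4.1 -1.2 94.9]
tip [-4.1 -1.1 94.9]
gap edges [ -7.4  -0.5 -16.1   8.2  10.7] 43 centre -3.942420450506073 blade x med -4.9 63 y 8.1
tip now (fixture mm) [-4.1 -1.1 94.9] grip 0.176 q [-0.18  0.77  0.61  1.91 -0.7   0.67  0.7 ] M [-0.05  0.09  0.  ]
pos [ 0.5267 -0.1356  0.1679] shift mm [ 0.6 -1.4  9.9] units [ 0.0007 -0.0017  0.0124] turn deg [-0.2  -0.42 -0.25] units [-0.0011 -0.0023 -0.0014] F [-0.47 -0.34 -1.5 ] t 12.97
```

>>> apply_moves(
  series=[
    {"x": 0.0013,"y": -0.0017,"z": 0.01,"wx": -0.0011,"wy": -0.0023,"wz": -0.0014,"fingers": -1},
    {"x": 0,"y": 0,"z": 0.01,"wx": 0,"wy": 0,"wz": 0,"fingers": -1},
    {"x": 0,"y": 0,"z": 0,"wx": 0,"wy": 0,"wz": 0,"fingers": -1},
  ],
)

```text
clock: 13.35
tool_pos: [0.5289, -0.1344, 0.152]
eef_rot: [0.997, -0.08, 0.001, 0.0]
contact_force: [0.7, 0.4, -0.2]
opening: 0.176
```

```bash
python3 - <<'E'
from h import *
tipgo(-3.5,60,0); cover("side")
E
```

```text
tip now (fixture mm) [-2.5  0.2 79. ] grip 0.176 q [-0.17  0.79  0.59  1.91 -0.71  0.65  0.71] M [-0.07  0.06 -0.02]
pos [ 0.5289 -0.1344  0.152 ] shift mm [-0.9  0.2 19. ] units [-0.0011  0.0002  0.0238] turn deg [ 0.01 -0.12  0.05] units [ 0.0001 -0.0007  0.0003] F [ 0.65  0.36 -0.18] t 13.35
side angle hist [(50, 9), (55, 9), (60, 11), (95, 10), (100, 23), (105, 107), (110, 102)]
```

>>> apply_moves(
  series=[
    {"x": -0.0011,"y": 0,"z": 0.009,"wx": 0,"wy": -0.0007,"wz": 0,"fingers": -1},
    {"x": 0,"y": 0,"z": 0.009,"wx": 0,"wy": 0,"wz": 0,"fingers": -1},
    {"x": 0,"y": 0,"z": 0,"wx": 0,"wy": 0,"wz": 0,"fingers": -1},
  ],
)

```text
clock: 13.78
tool_pos: [0.5282, -0.1344, 0.1368]
eef_rot: [0.997, -0.08, 0.0, 0.0]
contact_force: [0.1, 0.3, -1.3]
opening: 0.173
```

```bash
python3 - <<'E'
from h import *
gapcheck();tipgo(-3.5,52,0)
E
```

```text
tip [-3.4  0.  63.8]
tip [-3.1 -0.  64.1]
gap edges [ -6.6  -0.5 -16.4   8.6  17.6] 31 centre -3.5169211998244903 blade x med -2.7 405 y 11.4
tip now (fixture mm) [-3.1 -0.  64.1] grip 0.18 q [-0.16  0.81  0.56  1.92 -0.73  0.62  0.72] M [-0.08  0.09  0.01]
pos [ 0.5283 -0.1345  0.1371] shift mm [-0.3 -0.  12.1] units [-0.0004 -0.      0.0151] turn deg [ 0.03 -0.04  0.05] units [ 0.0002 -0.0002  0.0003] F [ 0.27  0.23 -0.38] t 13.82
```

Tip is in the gap with no contact force. Going down in small steps.

>>> apply_moves(
  series=[
    {"x": -0.0004,"y": 0,"z": 0.0065,"wx": 0,"wy": 0,"wz": 0,"fingers": -1},
    {"x": 0,"y": 0,"z": 0.0065,"wx": 0,"wy": 0,"wz": 0,"fingers": -1},
    {"x": 0,"y": 0,"z": 0,"wx": 0,"wy": 0,"wz": 0,"fingers": -1},
  ],
)

```text
clock: 14.2
tool_pos: [0.5281, -0.1346, 0.1262]
eef_rot: [0.997, -0.08, 0.001, 0.0]
contact_force: [-0.3, 0.4, -1.1]
opening: 0.175
```

```bash
python3 - <<'E'
from h import *
tipgo(-3.5,48,0)
E
```

```text
tip now (fixture mm) [-3.3 -0.1 53.2] grip 0.175 q [-0.14  0.83  0.54  1.93 -0.75  0.59  0.74] M [-0.04  0.   -0.  ]
pos [ 0.5281 -0.1346  0.1262] shift mm [-0.1 -0.1  5.2] units [-0.0001 -0.0001  0.0064] turn deg [ 0.03 -0.06  0.04] units [ 0.0002 -0.0003  0.0002] F [-0.26  0.35 -1.06] t 14.2
```

>>> apply_moves(
  series=[
    {"x": 0,"y": 0,"z": 0.005,"wx": 0,"wy": 0,"wz": 0,"fingers": -1},
    {"x": 0,"y": 0,"z": 0.005,"wx": 0,"wy": 0,"wz": 0,"fingers": -1},
    {"x": 0,"y": 0,"z": 0,"wx": 0,"wy": 0,"wz": 0,"fingers": -1},
  ],
)

```text
clock: 14.58
tool_pos: [0.5282, -0.1346, 0.1176]
eef_rot: [0.997, -0.08, 0.001, 0.0]
contact_force: [0.3, 0.1, -0.1]
opening: 0.181
```

>>> apply_moves(
  series=[
    {"x": 0,"y": 0,"z": 0.003,"wx": 0,"wy": 0,"wz": 0,"fingers": -1},
    {"x": 0,"y": 0,"z": 0,"wx": 0,"wy": 0,"wz": 0,"fingers": -1},
  ],
)

```text
clock: 14.82
tool_pos: [0.5283, -0.1347, 0.1151]
eef_rot: [0.997, -0.08, 0.001, 0.0]
contact_force: [0.0, -0.2, -0.8]
opening: 0.178
```

```bash
python3 - <<'E'
from h import *
tipgo(-3.5,38,0)
E
```

```text
tip now (fixture mm) [-3.1 -0.2 42.1] grip 0.178 q [-0.13  0.84  0.52  1.94 -0.76  0.57  0.75] M [-0.04  0.06 -0.03]
pos [ 0.5283 -0.1347  0.1151] shift mm [-0.3 -0.2  4.1] units [-0.0004 -0.0002  0.0052] turn deg [ 0.04 -0.09  0.04] units [ 0.0002 -0.0005  0.0002] F [ 0.01 -0.2  -0.75] t 14.82
```

>>> apply_moves(
  series=[
    {"x": 0,"y": 0,"z": 0.003,"wx": 0,"wy": 0,"wz": 0,"fingers": -1},
    {"x": 0,"y": 0,"z": 0,"wx": 0,"wy": 0,"wz": 0,"fingers": -1},
  ],
)

```text
clock: 15.08
tool_pos: [0.5283, -0.1347, 0.1126]
eef_rot: [0.997, -0.08, 0.001, 0.0]
contact_force: [-0.8, 0.3, -1.3]
opening: 0.176
```

>>> apply_moves(
  series=[
    {"x": 0,"y": 0,"z": 0.003,"wx": 0,"wy": 0,"wz": 0,"fingers": -1},
    {"x": 0,"y": 0,"z": 0,"wx": 0,"wy": 0,"wz": 0,"fingers": -1},
  ],
)

```text
clock: 15.32
tool_pos: [0.5284, -0.1347, 0.1101]
eef_rot: [0.997, -0.08, 0.001, 0.0]
contact_force: [0.6, -0.4, -0.2]
opening: 0.177
```

>>> apply_moves(
  series=[
    {"x": 0,"y": 0,"z": 0.002,"wx": 0,"wy": 0,"wz": 0,"fingers": -1},
    {"x": 0,"y": 0,"z": 0,"wx": 0,"wy": 0,"wz": 0,"fingers": -1},
  ],
)

```text
clock: 15.58
tool_pos: [0.5284, -0.1347, 0.1084]
eef_rot: [0.997, -0.08, 0.001, 0.0]
contact_force: [0.0, -0.4, -2.3]
opening: 0.18
```

```bash
python3 - <<'E'
from h import *
tipgo(-3.5,38,0)
E
```

```text
tip now (fixture mm) [-3.  -0.3 35.4] grip 0.18 q [-0.13  0.85  0.51  1.94 -0.77  0.55  0.76] M [-0.11  0.11 -0.03]
pos [ 0.5284 -0.1347  0.1084] shift mm [-0.4 -0.2 -2.6] units [-0.0004 -0.0002 -0.0032] turn deg [ 0.04 -0.1   0.04] units [ 0.0002 -0.0005  0.0002] F [ 0.01 -0.37 -2.27] t 15.57
```

>>> apply_moves(
  series=[
    {"x": -0.0004,"y": 0,"z": 0.002,"wx": 0,"wy": 0,"wz": 0,"fingers": -1},
    {"x": 0,"y": 0,"z": 0,"wx": 0,"wy": 0,"wz": 0,"fingers": -1},
  ],
)

```text
clock: 15.82
tool_pos: [0.5282, -0.1347, 0.1067]
eef_rot: [0.997, -0.08, 0.001, 0.001]
contact_force: [-0.4, 0.2, -1.5]
opening: 0.181
```

>>> apply_moves(
  series=[
    {"x": 0,"y": 0,"z": 0.002,"wx": 0,"wy": 0,"wz": 0,"fingers": -1},
    {"x": 0,"y": 0,"z": 0,"wx": 0,"wy": 0,"wz": 0,"fingers": -1},
  ],
)

```text
clock: 16.08
tool_pos: [0.5283, -0.1348, 0.1052]
eef_rot: [0.997, -0.08, 0.001, 0.001]
contact_force: [0.3, -0.7, -1.5]
opening: 0.179
```

```bash
python3 - <<'E'
from h import *
tipgo(-3.5,35,0)
E
```

```text
tip now (fixture mm) [-3.  -0.4 32.2] grip 0.179 q [-0.12  0.86  0.5   1.94 -0.78  0.55  0.76] M [-0.05  0.04 -0.04]
pos [ 0.5283 -0.1348  0.1052] shift mm [-0.3 -0.3 -2.8] units [-0.0004 -0.0004 -0.0035] turn deg [ 0.05 -0.14  0.02] units [ 0.0003 -0.0008  0.0001] F [ 0.27 -0.69 -1.52] t 16.07
```

>>> apply_moves(
  series=[
    {"x": 0,"y": 0,"z": 0.002,"wx": 0,"wy": 0,"wz": 0,"fingers": -1},
    {"x": 0,"y": 0,"z": 0,"wx": 0,"wy": 0,"wz": 0,"fingers": -1},
  ],
)

```text
clock: 16.32
tool_pos: [0.5286, -0.135, 0.1039]
eef_rot: [0.997, -0.08, 0.002, 0.001]
contact_force: [-0.3, 0.3, -1.3]
opening: 0.181
```

```bash
python3 - <<'E'
from h import *
gapcheck("pics/w8.png"); tipgo(-3.5,32,0)
im,_=snapshot("side"); save("pics/s8.png",cv2.resize(im[190:270,300:390],None,fx=7,fy=7,interpolation=cv2.INTER_CUBIC))
E
```

```text
tip [-2.6 -0.5 30.9]
tip [-2.7 -0.5 30.9]
gap edges [ -6.1  -0.3 -15.6   9.3  20.7] 26 centre -3.188861073384282 blade x med -0.5 368 y 16.9
tip now (fixture mm) [-2.7 -0.5 30.9] grip 0.175 q [-0.12  0.86  0.5   1.94 -0.78  0.54  0.77] M [-0.08  0.04 -0.08]
pos [ 0.5286 -0.135   0.1039] shift mm [-0.6 -0.4 -1.1] units [-0.0008 -0.0006 -0.0014] turn deg [ 0.05 -0.18  0.01] units [ 0.0003 -0.001   0.0001] F [-0.88  0.48  0.17] t 16.38
```

View pics/s8.png

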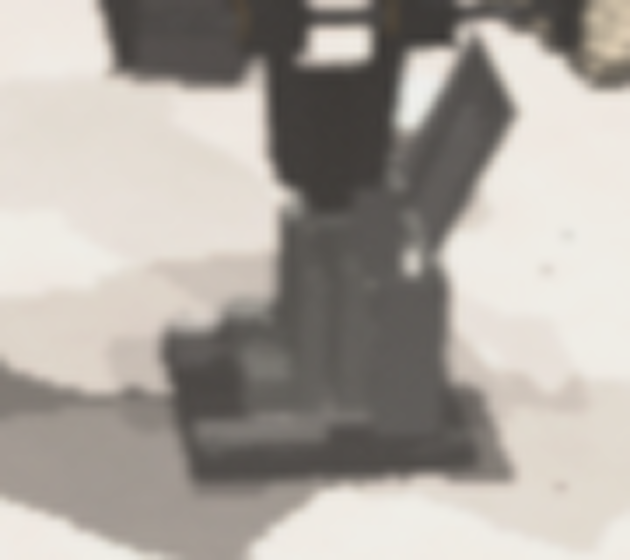

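Side view: the blade is in the gap, the collar is just above the plates at (330,200), and the cover stands open at (455,130), clear of the gripper. Feeling for the seat in finer steps.

>>> apply_moves(
  series=[
    {"x": -0.0006,"y": 0,"z": 0.0015,"wx": 0,"wy": -0.001,"wz": 0,"fingers": -1},
    {"x": 0,"y": 0,"z": 0.0005,"wx": 0,"wy": 0,"wz": 0,"fingers": -1},
    {"x": 0,"y": 0,"z": 0.0005,"wx": 0,"wy": 0,"wz": 0,"fingers": -1},
  ],
)

```text
clock: 16.8
tool_pos: [0.5292, -0.1352, 0.1032]
eef_rot: [0.997, -0.08, 0.001, 0.0]
contact_force: [-1.0, 1.2, 6.0]
opening: 0.177
```

```bash
cat >> h.py <<'E'
def favg(n=4):
    """average force over a few control periods (a camera call advances 0.05 s)"""
    F=[];Z=[]
    for _ in range(n): snapshot("side"); s=get_state(); F.append(s["contact_force"]);Z.append(s["tool_pos"])
    print("Favg",np.mean(F,0).round(2),"sd",np.std(F,0).round(2),"tcp",np.mean(Z,0).round(4))
E
python3 - <<'E'
from h import *
favg(5); tipgo(-3.5,30,0)
E
```

```text
Favg [-0.58  0.52  5.33] sd [0.35 0.59 0.6 ] tcp [ 0.5292 -0.1352  0.1032]
tip now (fixture mm) [-2.1 -0.6 30.2] grip 0.175 q [-0.12  0.86  0.5   1.94 -0.78  0.54  0.77] M [ 0.09  0.14 -0.04]
pos [ 0.5292 -0.1352  0.1032] shift mm [-1.2 -0.6  0.2] units [-0.0016 -0.0007  0.0002] turn deg [ 0.03 -0.15  0.  ] units [ 0.0002 -0.0008  0.    ] F [-0.03 -0.21  5.48] t 17.05
```

>>> apply_moves(
  series=[
    {"x": -0.001,"y": 0,"z": 0.001,"wx": 0,"wy": -0.0008,"wz": 0,"fingers": -1},
    {"x": -0.0005,"y": 0,"z": 0.001,"wx": 0,"wy": 0,"wz": 0,"fingers": -1},
  ],
)

```text
clock: 17.3
tool_pos: [0.5294, -0.1353, 0.103]
eef_rot: [0.997, -0.08, 0.002, 0.0]
contact_force: [-0.6, 0.7, 9.4]
opening: 0.177
```

```bash
python3 - <<'E'
from h import *
favg(5); tipgo(-3.5,30,0)
gapcheck("pics/w9.png")
E
```

```text
Favg [-0.41  0.68  8.16] sd [0.66 0.27 0.34] tcp [ 0.5294 -0.1353  0.103 ]
tip now (fixture mm) [-1.7 -0.6 30. ] grip 0.179 q [-0.12  0.86  0.5   1.94 -0.78  0.54  0.77] M [ 0.19  0.16 -0.05]
pos [ 0.5295 -0.1353  0.103 ] shift mm [-1.5 -0.6  0. ] units [-0.0019 -0.0007  0.    ] turn deg [ 0.01 -0.21 -0.01] units [ 0.     -0.0011 -0.    ] F [-0.42  0.56  8.59] t 17.55
tip [-1.7 -0.6 30. ]
tip [-1.7 -0.6 30. ]
gap edges [ -5.2   0.6 -14.8  10.1  20.8] 26 centre -2.309573793256615 blade x med 0.3 358 y 16.7
```

Seated firmly: 0.2 mm deeper for 3 N more. The carriage has been dragged about 1.7 mm in +x, though, so I'll ease off, re-centre and press again more lightly.

>>> apply_moves(
  series=[
    {"x": -0.001,"y": -0.0007,"z": -0.004,"wx": 0,"wy": -0.001,"wz": 0,"fingers": -1},
    {"x": -0.002,"y": 0,"z": 0,"wx": 0,"wy": 0,"wz": 0,"fingers": -1},
    {"x": 0,"y": 0,"z": 0,"wx": 0,"wy": 0,"wz": 0,"fingers": -1},
  ],
)

```text
clock: 17.98
tool_pos: [0.5268, -0.1342, 0.1058]
eef_rot: [0.997, -0.08, -0.0, 0.0]
contact_force: [0.2, 0.9, 0.0]
opening: 0.179
```

```bash
python3 - <<'E'
from h import *
favg(3); tipgo(-3.7,30,0)
gapcheck()
E
```

```text
Favg [ 0.23 -0.09  0.32] sd [0.58 0.51 0.41] tcp [ 0.5269 -0.1342  0.1058]
tip now (fixture mm) [-4.7 -0.  32.8] grip 0.174 q [-0.12  0.86  0.51  1.94 -0.78  0.55  0.76] M [-0.09  0.04 -0.03]
pos [ 0.5269 -0.1342  0.1058] shift mm [1.  0.  2.8] units [0.0012 0.     0.0035] turn deg [0.03 0.03 0.01] units [0.0002 0.0002 0.0001] F [0.5  0.51 0.89] t 18.12
tip [-4.7 -0.  32.8]
tip [-4.7  0.  32.8]
gap edges [ -8.1  -2.2 -17.1   7.4  20.7] 26 centre -5.131527038078459 blade x med -4.1 391 y 16.4
```

>>> apply_moves(
  series=[
    {"x": 0.0004,"y": 0,"z": 0.0025,"wx": 0,"wy": 0,"wz": 0,"fingers": -1},
    {"x": 0,"y": 0,"z": 0.0012,"wx": 0,"wy": 0,"wz": 0,"fingers": -1},
    {"x": 0,"y": 0,"z": 0.0006,"wx": 0,"wy": 0,"wz": 0,"fingers": -1},
  ],
)

```text
clock: 18.55
tool_pos: [0.5283, -0.1347, 0.1035]
eef_rot: [0.997, -0.08, 0.001, 0.0]
contact_force: [-0.0, 0.6, 5.5]
opening: 0.177
```

```bash
python3 - <<'E'
from h import *
favg(4); tipgo(-3.7,30,0)
gapcheck()
E
```

```text
Favg [-0.02  0.39  5.67] sd [0.16 0.2  0.16] tcp [ 0.5284 -0.1347  0.1035]
tip now (fixture mm) [-2.9 -0.2 30.5] grip 0.178 q [-0.12  0.86  0.5   1.94 -0.78  0.54  0.77] M [ 0.01  0.12 -0.06]
pos [ 0.5284 -0.1347  0.1035] shift mm [-0.6 -0.2  0.5] units [-0.0007 -0.0002  0.0006] turn deg [ 0.01 -0.14 -0.01] units [ 0.0001 -0.0008 -0.0001] F [-0.27  0.37  5.64] t 18.75
tip [-2.9 -0.2 30.5]
tip [-3.  -0.2 30.5]
gap edges [ -6.4  -0.6 -16.    9.   20.8] 25 centre -3.482308255004596 blade x med -1.7 367 y 17.2
```

```bash
python3 - <<'E'
from h import *
cover("side"); favg(3); tipgo(-3,30,0); print(finish_job()); print(get_state()["clock"])
E
```

```text
side angle hist [(10, 10), (15, 12), (20, 17), (25, 20), (30, 23), (35, 29), (40, 26), (45, 26), (50, 26), (55, 32), (60, 32), (65, 25), (70, 22), (75, 14), (95, 10), (100, 24), (105, 105), (110, 101)]
Favg [-0.56  0.93  5.33] sd [0.36 0.07 0.32] tcp [ 0.5284 -0.1347  0.1035]
tip now (fixture mm) [-2.9 -0.2 30.5] grip 0.178 q [-0.12  0.86  0.5   1.94 -0.78  0.54  0.77] M [ 0.15  0.04 -0.04]
pos [ 0.5284 -0.1347  0.1035] shift mm [ 0.1 -0.2  0.5] units [ 0.0002 -0.0002  0.0006] turn deg [ 0.01 -0.14 -0.01] units [ 0.0001 -0.0008 -0.0001] F [-0.95  1.03  4.88] t 19.0
the job is handed in; nothing more can be done
None
the job is handed in; nothing more can be done
```

I took the gauge out by its handle, levered the cover open with the blade and seated the blade in the gap. The job was handed in at about 19 s, with the gauge still held upright.

**Last checks**
- **Cover:** standing at about 110°, leaning back and clear of the gripper.
- **Blade:** upright to about 0.15°, with the tip about 30.5 mm above the bench. It is pressed down with about 5–6 N and the side force is about 1 N or less.
- **Seat:** a firmer test push added about 3 N for only 0.2 mm more depth. I then eased off, re-centred the blade and pressed again more lightly.

**What disagreed or went wrong**
- **First grip:** it closed about 10 mm too high on the handle, so I opened the fingers, corrected and regripped.
- **Tilt:** the wrist reached its joint limits when I tried to tilt the gauge 45°. Joint 5 read −1.00, right at its limit. I levered at about 10° instead.
- **Fixture position:** the close wrist view put the gap about 4 mm nearer the robot than the first estimate. I followed the close view.
- **Depth:** it is about 2 mm deeper than a 5.5 mm gap would give. I put this down to height error in the grip, but did not check it further.

I did not take a final look at the loose items. I never aimed near them, and no force reading suggested I touched one.

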